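# Unlock a sediment core from its cradle and stand it up

### The job

Lift the red handle of the cradle's bolt clear of its notch and slide the bolt fully out, then lift the core tube out, lay it down flat anywhere on the green mat and let go of it. Take it again by its orange end and tip it up, pivoting on its blue foot which stays down on the mat, until it stands upright by itself with the whole foot on the mat; let go. Do not drop the tube or let it topple, leave the bolt drawn, and do not disturb the other things on the bench.

Things in the scene. Friction and masses are not known exactly. Their poses are not given: they have to be found in the camera images.
- cradle: Fixed grey transport cradle with the core tube locked in. Origin: under the tube's centre, on the table; x along the tube, y across it towards the bolt's handle, z up. Base 200 x 90 x 10 mm. Dark guides and stops, 30 mm high, stand round the tube's end caps (x beyond +-65) with 2 mm play, so the tube lifts straight up only; the tube's middle is free on both sides.
- bolt_shut (a point): Fixed point on the bolt's axis where the handle springs from when shut: x 45, y 70, z 70 mm in the cradle's frame (axes alike). The bolt, a steel rod 14 mm thick, lies along y across over the tube, ending at y -38 when shut. Dark posts 86 mm high carry it at x 29 to 61, y -44 to -32 and y 34 to 58.
- notch (a point): Fixed middle of the yellow notch in which the handle lies: x 67, y 70, z 70 mm in the cradle's frame. Two yellow cheeks, 18 mm long in x, 6 mm thick, 90 mm high, stand 18 mm apart at either side (y 55 to 85 over all) and keep the bolt from sliding while the handle is down.
- bolt (a joint): Sliding of the bolt along the cradle's +y, in m: 0 = shut, over the tube and in the far post; 0.070 = fully drawn, against its stop. It clears the tube above 0.061. Friction about 2 N; it stays where it is left.
- bolt_handle (a joint): Turning of the bolt's red handle about the bolt's axis, in rad: 0 = level, pointing along the cradle's +x, down in the notch; 1.57 = straight up, its end then 164 mm above the table (stop at 1.6). It clears the cheeks above about 1.1. Friction about 0.06 N m; it stays where it is left.
- handle_grip (a point): Where to take the red handle: on its axis, 75 mm out from the bolt's axis. The handle is a round bar 12 mm thick that ends 94 mm from the bolt's axis; this point turns and slides with it, its x axis outward along the bar. When the handle is level it lies 70 mm above the table with free space all round.
- tube_center (a point): Centre of the core tube: clear, 42 mm thick, brown filling, 180 mm long with square caps 50 x 50 mm: blue foot (25 mm long, at -x), orange top (35 mm, at +x). x from blue to orange. Mass 0.28 to 0.42 kg, balanced within 5 mm of here. At the start it lies in the cradle, orange to the cradle's +x, centre 35 mm above the table. Lying on the mat the centre is 28 mm up; standing there, 93 mm.
- tube_foot (a point): Centre of the flat end face of the core tube's blue foot, 90 mm from the tube's centre; same axes. With the tube standing on the mat it is 3 mm above the table.
- mat: Fixed green work mat with black border, 300 (x) x 260 (y) x 3 mm thick, flat on the table; origin at the centre of its underside.
- dish: Bystander: shallow glass dish, 60 mm across, 14 mm high; leave alone. Origin at the centre of its underside.
- screwdriver: Bystander: yellow-handled screwdriver, 160 mm long, lying; leave alone.
- wash_bottle: Bystander: white bottle with red cap, 60 mm across, 140 mm high; leave alone. Origin at the centre of its underside.
- beaker: Bystander: glass beaker, 70 mm across, 90 mm high; leave alone. Origin at the centre of its underside.
- meter: Bystander: yellow hand meter, 160 x 80 x 34 mm, lying; leave alone. Origin at the centre of its underside.
- jar: Bystander: amber jar, 64 mm across, 80 mm high; leave alone. Origin at the centre of its underside.
- mouse: Bystander: black computer mouse, 105 x 60 x 30 mm; leave alone. Origin at the centre of its underside.

How it is judged:
By the outcome, as a careful person would: the job done as asked, in the order asked, and still so for the second after the job is handed in, with the robot touching nothing.
It also fails if it takes over 72 s, if anything falls off the work surface, if the arm or the gripper's body presses on something with over 40 N, if the wrist force passes 120 N, or if a joint passes its speed limit or range.

### The arm

A 6-joint arm with a two-finger parallel gripper is mounted at the origin on the work surface. World frame = base frame: x ahead of the robot, y to its left, z up, the work surface at z = 0. Lengths are in m, angles in rad, forces in N, time in s.
With the tool pointing down it reaches from about 0.325 to 0.9 m from the base axis. Payload 6.1 kg.
Tool frame: the origin (TCP) lies midway between the tips of the shut fingers; the grasp point (between the pads) lies 19 mm behind it (arm.grip_depth is the distance from the TCP to the grasp point, in m); z points along the fingers, y is the direction in which the jaws open and shut (so a half turn about z gives the same grasp; the last joint's range is limited). The gripper opens to 85 mm and grips with 20 to 120 N. Pads are 22 mm wide; open, the fingers measure 114 mm over their backs; the gripper's body (76 mm by 85 mm) begins 54 mm behind the grasp point. The pads swing forward as they close: fully open they stand 13 mm farther back than shut.
Start: joints at [1.16, 0.22, 1.526, -0, 1.395, -0.126], TCP at [0.176, 0.6, 0.231] pointing down, gripper open.
Joint ranges: [-2.98, 2.98], [-0.91, 2.08], [0.09, 2.57], [-1.24, 4.39], [0.2, 2.65], [-2.68, 2.68]. Speed limits (rad/s): [2.57, 2.57, 3.01, 3.14, 3.14, 3.14].

### API

Orientations are given as a unit quaternion [w, x, y, z].
In Python, from plant import arm gives the robot as it stands.
- The arm moves only by the tool step_arm, never from a script. Its argument "increments" is text: rows parted by semicolons, each of 4 numbers parted by spaces: the shift along the world's x, y, z in m, then the turn about the world's z in degrees. A call has 1 to 10 rows; each row is the pose to reach, as a shift and turn from the pose commanded when the call began; what a row does not reach only later rows make up. A row lasts 1/12 s, in which the tool goes at most 41.7 mm and 7.16 degrees, less where a joint would pass 70% of its speed; a pose out of reach is approached as far as the arm can. A call with a gripper value outside its range is refused whole. "fingers" is the opening in per cent of the stroke, from 0 (shut) to 100 (fully open), set as the call begins (left out, the last holds). The fingers move at their own pace and stop on an object; the grip force is fixed at half the most. Time passes only in rows, so rows that repeat a pose let the fingers close. It gives the time, the measured TCP pose, the force and the opening at its end, in the units of the state.
- arm.get_obs(): the state, without advancing time (a new reading comes with each control period).
- arm.snapshot(name): name is "scene" or "top"; returns (picture, depth): 384x512x3 uint8, red, green, blue; 384x512 float32, m along the optical axis (not along the pixel's ray), 0 where there is no reading.
- arm.camera_info(name): a dict with "intrinsics" (3x3 intrinsics, pixels), "R" (3x3) and "t" (3): a world point X has camera coordinates R X + t. Camera axes: x right, y down, z forward; pixel columns grow to the right and rows downward; lengths in m; the calibration is good to about 2 mm. A picture is of the moment at which its call begins. camera_info takes no time and is no camera call.
- arm.hand_in(): hands the job in, once; it reports no verdict.
The state is a dict: "t": time; "q": joint angles; "joint_vel": joint speeds; "tau": joint torques, N m; "eef_pos": TCP position; "tcp_rot": TCP orientation; "force": force on the tool from outside, world axes, zero at the start; "wrist_torque": the same for the moment, N m; "opening": finger opening in m.
Only numpy, scipy, OpenCV 4.12 (cv2) and the standard library are available. Lean on these libraries where they do the work, as an engineer would, in place of code of your own. Each camera call takes 0.05 s, during which the arm holds its last target.

## Working session

There is one attempt and no reset: what is moved stays moved. The work goes in short steps, Python scripts to look and compute and a tool call to move; the robot and the scene stay as the last step left them, time stands still between calls to the robot, and variables do not carry over. Pictures are saved under pics/ and viewed, and the job is handed in when it is done.

Besides the shell and the picture viewer there is one more tool, called after "Emit:" as name(argument=value, ...) on one line, values as JSON. step_arm: Moves the arm, as the interface text tells. Its arguments: {"type":"object","properties":{"increments":{"type":"string"},"fingers":{"type":"number"}},"required":["increments"]}

```bash
ls; mkdir -p pics
python3 - <<'E'
from plant import arm
import cv2,numpy as np
print(arm.get_obs())
for n in("scene","top"):
    p,d=arm.snapshot(n); cv2.imwrite(f"pics/{n}0.png",p[:,:,::-1]); np.savez(f"pics/{n}0.npz",p=p,d=d)
    print(n,arm.camera_info(n))
print(arm.grip_depth)
E
```

```text
pics
{'t': 0.0, 'q': array([ 1.15989315e+00,  2.21248329e-01,  1.52763533e+00,  1.78388493e-05,
        1.39467235e+00, -1.26142329e-01]), 'joint_vel': array([-0.00052606, -0.00184498, -0.0004004 ,  0.0029461 , -0.00021704,
       -0.00071338]), 'tau': array([-6.68917073e-04, -4.96911013e+01, -3.89382255e+01, -4.28622916e-04,
        1.13945434e-02,  1.63478779e-05]), 'eef_pos': array([0.17535855, 0.59926185, 0.23017266]), 'tcp_rot': array([-2.68911150e-04,  1.41901336e-01,  9.89880320e-01, -9.44167012e-04]), 'force': array([ 0.06469968,  0.1867428 , -0.12643005]), 'wrist_torque': array([ 0.00375514, -0.0178503 , -0.01393524]), 'opening': 0.08584256300253815}
scene {'intrinsics': array([[445.89834216,   0.        , 258.72011992],
       [  0.        , 445.89834216, 198.36582385],
       [  0.        ,   0.        ,   1.        ]]), 'R': array([[-0.86493464,  0.50166412,  0.0148719 ],
       [ 0.40023538,  0.70733129, -0.58266121],
       [-0.30281959, -0.49801161, -0.81257907]]), 't': array([ 0.50959709, -0.17840482,  1.46943056])}
top {'intrinsics': array([[438.28083633,   0.        , 258.62339898],
       [  0.        , 438.28083633, 191.20362376],
       [  0.        ,   0.        ,   1.        ]]), 'R': array([[-0.02434713, -0.99949459, -0.02043951],
       [-0.99835513,  0.02537077, -0.05141366],
       [ 0.05190625,  0.01915411, -0.99846826]]), 't': array([0.01992632, 0.5555598 , 1.45832979])}
0.0187
```

View pics/scene0.png

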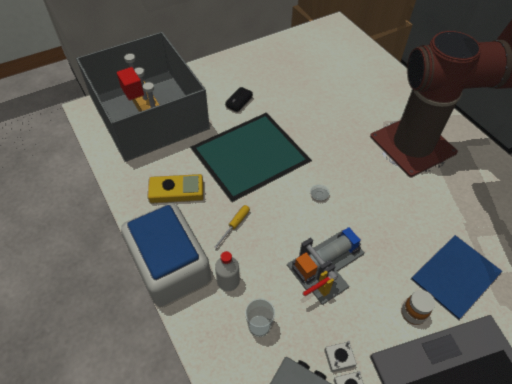

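View pics/top0.png

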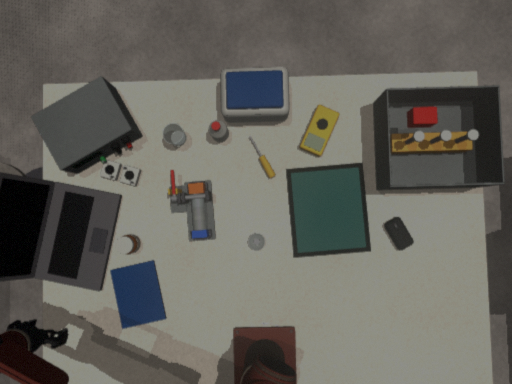

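The scene view shows the cradle near (325,260), with the orange cap at (307,265), blue cap at (350,240) and red handle at (318,288). The mat is near (250,155). In the top view the cradle is near (198,210), the handle at (172,183) and the mat at (328,210). The next step is measuring their positions.

```bash
cat > h.py <<'E'
from plant import arm
import cv2,numpy as np
C={n:arm.camera_info(n) for n in("scene","top")}
def ray(n,u,v):
    c=C[n];o=-c["R"].T@c["t"];d=c["R"].T@np.linalg.solve(c["intrinsics"],[u,v,1.]);return o,d
def plane(n,u,v,z):
    o,d=ray(n,u,v);return o+d*(z-o[2])/d[2]
def proj(n,X):
    c=C[n];k=c["intrinsics"]@(c["R"]@np.asarray(X)+c["t"]);return k[:2]/k[2]
def cloud(n,d,m):
    v,u=np.nonzero(m&(d>0));return np.array([ray(n,a,b)[0]+ray(n,a,b)[1]*d[b,a] for a,b in zip(u,v)])
def hsv(p):return cv2.cvtColor(p,cv2.COLOR_RGB2HSV)
def crop(n,p,u0,v0,u1,v1,f,name):
    cv2.imwrite(name,cv2.resize(p[v0:v1,u0:u1,::-1],None,fx=f,fy=f,interpolation=cv2.INTER_CUBIC))
def grab(n,name):
    p,d=arm.snapshot(n);np.savez(f"pics/{name}.npz",p=p,d=d);cv2.imwrite(f"pics/{name}.png",p[:,:,::-1]);return p,d
E
python3 - <<'E'
from h import *
for n,roi in (("scene",(270,215,380,315)),("top",(150,160,230,250))):
    z=np.load(f"pics/{n}0.npz");p,d=z["p"],z["d"];H=hsv(p)
    crop(n,p,*roi,6 if n=="scene" else 6,f"pics/{n}0c.png")
    R=np.zeros(d.shape,bool);R[roi[1]:roi[3],roi[0]:roi[2]]=1
    h,s,v=[H[...,i].astype(int) for i in range(3)]
    for nm,m in dict(red=((h<5)|(h>174))&(s>180)&(v>90),orange=(h>=6)&(h<15)&(s>170)&(v>110),yellow=(h>18)&(h<32)&(s>150)&(v>100),blue=(h>105)&(h<125)&(s>170)).items():
        m=m&R
        P=cloud(n,d,m)
        if len(P): 
            v_,u_=np.nonzero(m)
            print(n,nm,len(P),"px",u_.mean().round(1),v_.mean().round(1),"mean",P.mean(0).round(4),"med",np.median(P,0).round(4),"min",P.min(0).round(3),"max",P.max(0).round(3))
# mat
z=np.load("pics/top0.npz");p=z["p"];H=hsv(p)
m=((H[...,0]>70)&(H[...,0]<95)&(H[...,1]>90)).astype(np.uint8)
n_,l,st,c=cv2.connectedComponentsWithStats(m);i=1+np.argmax(st[1:,4])
cs,_=cv2.findContours((l==i).astype(np.uint8),0,2);r=cv2.minAreaRect(max(cs,key=cv2.contourArea));print(r)
b=cv2.boxPoints(r);print(np.array([plane("top",*x,.003) for x in b]).round(3),plane("top",*r[0],.003))
E
```

```text
scene red 102 px 316.0 285.8 mean [0.5924 0.2817 0.0767] med [0.5925 0.282  0.0765] min [0.554 0.275 0.073] max [0.629 0.287 0.082]
scene orange 225 px 306.5 262.8 mean [0.5714 0.2116 0.0598] med [0.5716 0.211  0.0597] min [0.554 0.185 0.054] max [0.589 0.283 0.077]
scene yellow 37 px 326.4 276.4 mean [0.5605 0.2773 0.0884] med [0.5599 0.2695 0.0897] min [0.552 0.252 0.054] max [0.571 0.294 0.094]
scene blue 153 px 351.6 237.9 mean [0.4234 0.2076 0.0553] med [0.4233 0.2098 0.0586] min [0.411 0.178 0.017] max [0.436 0.227 0.064]
top red 3 px 173.0 182.0 mean [0.5894 0.281  0.0773] med [0.5895 0.2811 0.0766] min [0.586 0.281 0.076] max [0.593 0.281 0.08 ]
top orange 76 px 194.7 188.0 mean [0.5694 0.2141 0.0591] med [0.5692 0.2154 0.0594] min [0.556 0.19  0.051] max [0.583 0.233 0.068]
top yellow 11 px 173.6 191.3 mean [0.5587 0.2769 0.0888] med [0.5595 0.2696 0.0895] min [0.553 0.267 0.083] max [0.566 0.292 0.094]
((334.93206787109375, 208.52127075195312), (28.418813705444336, 28.013473510742188), 54.162349700927734)
[[ 0.504 -0.183  0.003]
 [ 0.558 -0.262  0.003]
 [ 0.479 -0.315  0.003]
 [ 0.426 -0.237  0.003]] [ 0.49156733 -0.24922744  0.003     ]
```

View pics/scene0c.png

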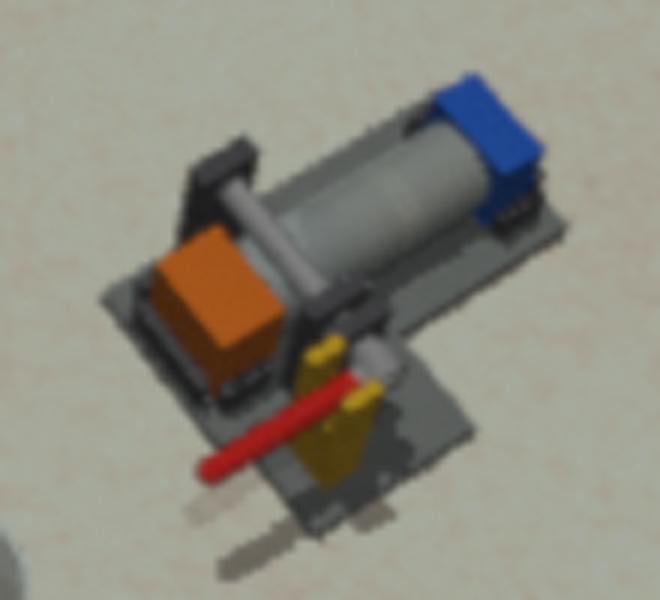

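Run:
```python
from h import *
acc={}
for n,roi in (("scene",(270,215,380,315)),("top",(150,160,230,250))):
    z=np.load(f"pics/{n}0.npz");p,d=z["p"],z["d"];H=hsv(p)
    R=np.zeros(d.shape,bool);R[roi[1]:roi[3],roi[0]:roi[2]]=1
    h,s,v=[H[...,i].astype(int) for i in range(3)]
    for nm,m in dict(red=((h<5)|(h>174))&(s>150)&(v>70),orange=(h>=4)&(h<15)&(s>150)&(v>90),blue=(h>105)&(h<125)&(s>130)).items():
        P=cloud(n,d,m&R)
        if nm!="red": P=P[(abs(P[:,2]-.0595)<.005)&(P[:,1]<.25)]
        else: P=P[(P[:,1]>.265)&(P[:,2]>.070)&(P[:,2]<.085)]
        if len(P)<5: continue
        r=cv2.minAreaRect(P[:,:2].astype(np.float32)*1000)
        print(n,nm,len(P),r,P[:,2].mean())
        if nm=="red": 
            f=cv2.fitLine(P[:,:2].astype(np.float32),cv2.DIST_HUBER,0,.001,.001).ravel();print("line",f,np.degrees(np.arctan(f[1]/f[0])),P[:,0].min(),P[:,0].max())
# mat outer via non-white dark in top, by depth-free threshold
z=np.load("pics/top0.npz");p=z["p"]
g=p.max(2);m=(g<110).astype(np.uint8);m[:, :270]=0;m[:,374:]=0;m[:158]=0;m[262:]=0
n_,l,st,c=cv2.connectedComponentsWithStats(m);i=1+np.argmax(st[1:,4])
cs,_=cv2.findContours((l==i).astype(np.uint8),0,2);r=cv2.minAreaRect(max(cs,key=cv2.contourArea));print(r)
b=cv2.boxPoints(r);W=np.array([plane("top",*x,.003) for x in b]);print(W.round(3),W.mean(0),np.linalg.norm(np.diff(W,axis=0),axis=1))
```

```text
scene red 115 ((591.6616821289062, 281.51385498046875), (75.88325500488281, 10.7966947555542), 3.8384220600128174) 0.07663030583769402
line [0.99680084 0.0799257  0.5937004  0.28181824] 4.584295 0.5538425943227288 0.6294669708648294
scene orange 233 ((571.0972900390625, 209.97470092773438), (36.01974868774414, 49.72206115722656), 1.6136829853057861) 0.0594202242713131
scene blue 137 ((422.4031982421875, 202.1637420654297), (25.22559356689453, 49.008358001708984), 2.868422269821167) 0.05917700246301582
top red 57 ((589.5055541992188, 282.4307861328125), (71.79719543457031, 8.502016067504883), 2.4767494201660156) 0.07642948101894666
line [0.997439   0.07152154 0.58502537 0.2825397 ] 4.101384 0.5537541923282974 0.6252468663142658
top orange 128 ((570.1224365234375, 211.1899871826172), (31.809772491455078, 47.998268127441406), 3.3110568523406982) 0.0591362228709339
top blue 90 ((420.1594543457031, 202.40560913085938), (22.50991439819336, 46.52306365966797), 1.5017635822296143) 0.05897167493274033
((332.6968994140625, 207.4019012451172), (93.68580627441406, 88.4084243774414), 85.31410217285156)
[[ 0.646 -0.085  0.003]
 [ 0.662 -0.383  0.003]
 [ 0.348 -0.397  0.003]
 [ 0.33  -0.102  0.003]] [ 0.49639111 -0.24156658  0.003     ] [0.29874352 0.31472283 0.29540521]
```

Both cameras agree on the cradle: its centre is about (0.498, 0.2065), yaw about 3.2°, and the handle grip is about (0.614, 0.283, 0.070). The cap spacing comes out at 149 mm against the expected 150 mm. I'll move over the handle now.

Emit:
step_arm(increments="0.033 -0.024 0 2; 0.066 -0.048 0 4; 0.099 -0.072 0 6; 0.132 -0.095 0 8; 0.165 -0.119 0 10; 0.198 -0.143 0 12; 0.23 -0.166 0 14; 0.263 -0.19 0 16; 0.296 -0.213 0 18; 0.329 -0.237 0 19.5", fingers=100)

```text
t: 0.93
eef_pos: [0.5057, 0.3613, 0.2309]
tcp_rot: [-0.0, -0.029, 1.0, -0.0]
force: [0.6, 0.5, 0.8]
opening: 0.0855
```

Emit:
step_arm(increments="0.035 -0.025 0 0; 0.07 -0.05 -0.01 0; 0.11 -0.079 -0.03 0; 0.11 -0.079 -0.06 0; 0.11 -0.079 -0.06 0; 0.11 -0.079 -0.06 0")

```text
t: 1.43
eef_pos: [0.613, 0.2822, 0.1675]
tcp_rot: [-0.004, -0.027, 1.0, -0.001]
force: [0.0, 0.9, 1.0]
opening: 0.0854
```

Emit:
step_arm(increments="0.001 0.001 -0.03 0; 0.001 0.001 -0.06 0; 0.001 0.001 -0.09 0; 0.001 0.001 -0.105 0; 0.001 0.001 -0.117 0; 0.001 0.001 -0.117 0; 0.001 0.001 -0.117 0")

```text
t: 2.02
eef_pos: [0.6159, 0.2856, 0.0555]
tcp_rot: [0.001, -0.028, 1.0, 0.0]
force: [1.4, -0.4, 1.1]
opening: 0.0857
```

Run:
```python
from h import *
p,d=grab("scene","s1");crop("scene",p,260,180,390,310,5,"pics/s1c.png");print(arm.get_obs()["eef_pos"])
```

```text
[0.61677048 0.28568542 0.05653945]
```

View pics/s1c.png

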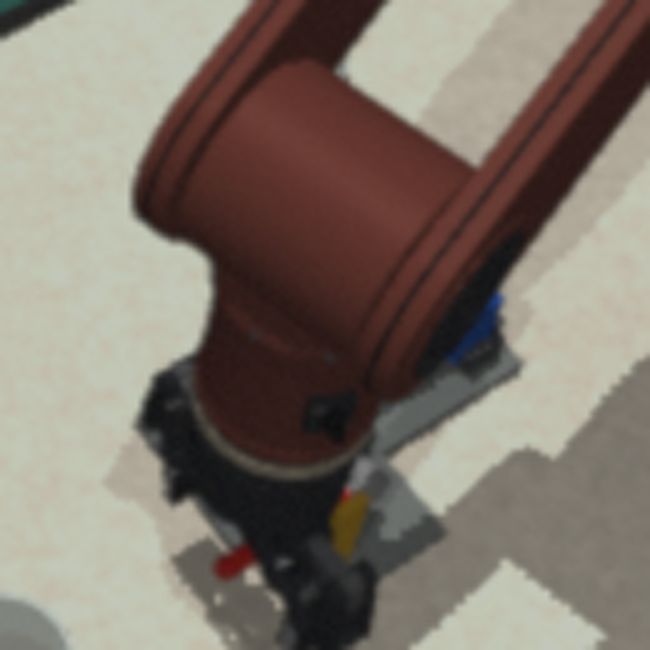

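The gripper straddles the red bar: its tip shows at (235,560) in the crop, outboard of the fingers, and the cheek at (350,520) is clear. I'll close with a small correction in y.

Emit:
step_arm(increments="-0.001 -0.002 -0.003 0; -0.001 -0.002 -0.003 0; -0.001 -0.002 -0.003 0; -0.001 -0.002 -0.003 0; -0.001 -0.002 -0.003 0; -0.001 -0.002 -0.003 0; -0.001 -0.002 -0.003 0; -0.001 -0.002 -0.003 0", fingers=0)

```text
t: 2.73
eef_pos: [0.6147, 0.284, 0.0516]
tcp_rot: [0.0, -0.028, 1.0, 0.001]
force: [0.4, 5.8, -0.2]
opening: 0.0101
```

Emit:
step_arm(increments="-0.0003 0 0.0065 0; -0.001 0 0.013 0; -0.0025 0 0.0194 0; -0.0045 0 0.0257 0; -0.007 0 0.0317 0; -0.01 -0.0005 0.0375 0; -0.0135 -0.001 0.043 0; -0.0175 -0.001 0.0482 0; -0.0175 -0.001 0.0482 0; -0.0175 -0.001 0.0482 0")

```text
t: 3.57
eef_pos: [0.5944, 0.2828, 0.098]
tcp_rot: [-0.003, -0.028, 1.0, 0.0]
force: [-5.6, 6.2, -2.8]
opening: 0.0098
```

Emit:
step_arm(increments="-0.0045 0 0.005 0; -0.0093 -0.0005 0.0093 0; -0.0145 -0.0008 0.0133 0; -0.02 -0.001 0.0168 0; -0.026 -0.0015 0.0197 0; -0.0318 -0.002 0.0223 0; -0.038 -0.002 0.0243 0; -0.0445 -0.0025 0.0257 0; -0.051 -0.003 0.0265 0; -0.051 -0.003 0.0265 0")

```text
t: 4.4
eef_pos: [0.5455, 0.2785, 0.1264]
tcp_rot: [0.0, -0.028, 1.0, -0.0]
force: [0.6, -0.1, -0.0]
opening: 0.0002
```

Run:
```python
from h import *
print(arm.get_obs()["eef_pos"],arm.get_obs()["force"])
p,d=grab("scene","s2");crop("scene",p,260,180,390,310,5,"pics/s2c.png")
```

```text
[0.54545351 0.27850475 0.12639268] [ 0.63269423 -0.13605854 -0.03978759]
```

View pics/s2c.png

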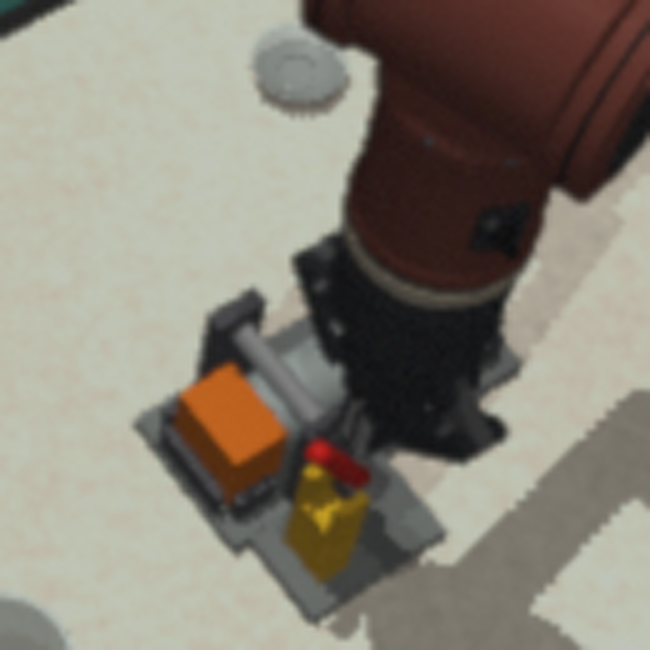

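The fingers slipped off (opening 0). The red bar is partly raised, with its end at (320,455) in the crop, above the cheeks. I'll measure its angle.

Run:
```python
from h import *
o=np.array([.4982,.2065,0]);a=np.radians(3.2);Rc=np.array([[np.cos(a),-np.sin(a),0],[np.sin(a),np.cos(a),0],[0,0,1]])
for n in("scene","top"):
    if n=="scene": z=np.load("pics/s2.npz");p,d=z["p"],z["d"]
    else: p,d=grab("top","t2")
    H=hsv(p).astype(int);h,s,v=H[...,0],H[...,1],H[...,2]
    R=np.zeros(d.shape,bool)
    if n=="scene": R[240:315,280:380]=1
    else: R[160:250,150:230]=1
    P=cloud(n,d,R&((h<4)|(h>174))&(s>150)&(v>60));Q=(P-o)@Rc
    Q=Q[(Q[:,1]>55)|(Q[:,1]>.05)&(Q[:,2]>.06)]
    print(n,len(Q),Q.min(0).round(4),Q.max(0).round(4))
    if len(Q)>5:
        f=cv2.fitLine(Q.astype(np.float32),cv2.DIST_HUBER,0,.001,.001).ravel();print(f.round(3), np.degrees(np.arctan2(f[2],f[0])), np.degrees(np.arctan2(Q[:,2]-.07,Q[:,0]-.045)).round(0))
```

```text
scene 55 [0.05   0.05   0.0836] [0.0931 0.0754 0.1526]
[ 0.482 -0.072  0.873  0.075  0.072  0.129] 61.074776 [62. 63. 65. 60. 61. 63. 64. 65. 62. 60. 61. 62. 63. 64. 65. 66. 70. 58.
 60. 61. 62. 63. 64. 65. 66. 68. 61. 62. 63. 64. 65. 66. 69. 61. 62. 63.
 65. 67. 70. 60. 62. 63. 65. 67. 71. 59. 60. 62. 65. 68. 74. 57. 58. 61.
 65.]Traceback (most recent call last):
  File "<stdin>", line 10, in <module>
ValueError: operands could not be broadcast together with shapes (0,) (3,)
```

The handle is at about 61°. I'll go over it with shut fingers and push it upright from the outer side.

Emit:
step_arm(increments="0 0 0.03 0; 0 0 0.06 0; 0.03 0.002 0.06 0; 0.06 0.005 0.06 0; 0.072 0.005 0.06 0; 0.072 0.005 0.03 0; 0.072 0.005 0.004 0; 0.072 0.005 0.004 0; 0.06 0.004 0.004 0; 0.052 0.004 0.004 0", fingers=0)

```text
t: 5.33
eef_pos: [0.598, 0.2824, 0.1304]
tcp_rot: [-0.0, -0.027, 1.0, -0.0]
force: [-1.1, -0.3, -0.2]
opening: -0.0001
```

Emit:
step_arm(increments="-0.006 0 0 0; -0.012 0 0 0; -0.018 -0.001 0 0; -0.024 -0.001 0 0; -0.03 -0.001 0 0; -0.036 -0.002 0 0; -0.037 -0.002 0 0; -0.037 -0.002 0 0")

```text
t: 6.0
eef_pos: [0.5603, 0.2808, 0.1298]
tcp_rot: [-0.0, -0.028, 1.0, -0.0]
force: [0.8, -0.3, -0.0]
opening: -0.0
```

```bash
cat >> h.py <<'E'
o=np.array([.4982,.2065,0]);a_=np.radians(3.2);Rc=np.array([[np.cos(a_),-np.sin(a_),0],[np.sin(a_),np.cos(a_),0],[0,0,1]])
def redbar(n,p,d,roi):
    H=hsv(p).astype(int);h,s,v=H[...,0],H[...,1],H[...,2]
    R=np.zeros(d.shape,bool);R[roi[1]:roi[3],roi[0]:roi[2]]=1
    P=cloud(n,d,R&((h<4)|(h>174))&(s>150)&(v>60))
    if len(P)<4: return print("few",len(P))
    Q=(P-o)@Rc;Q=Q[(Q[:,1]>.05)&(Q[:,2]>.06)]
    print(n,len(Q),Q.min(0).round(4),Q.max(0).round(4))
    f=cv2.fitLine(Q.astype(np.float32),cv2.DIST_HUBER,0,.001,.001).ravel();print("line",f.round(3),"ang",np.degrees(np.arctan2(f[2],f[0])),"med",np.median(np.degrees(np.arctan2(Q[:,2]-.07,Q[:,0]-.045))))
def tool():
    s=arm.get_obs();print("t",s["t"].__round__(2),s["eef_pos"].round(4),"cradle",((s["eef_pos"]-o)@Rc).round(4),"F",s["force"].round(1),"op",round(s["opening"],4))
E
python3 - <<'E'
from h import *
tool()
p,d=grab("scene","s3");crop("scene",p,260,180,390,310,5,"pics/s3c.png");redbar("scene",p,d,(280,230,380,315))
E
```

```text
t 6.0 [0.5603 0.2808 0.1298] cradle [0.0661 0.0707 0.1298] F [ 0.8 -0.3 -0. ] op -0.0
scene 10 [0.0462 0.0701 0.087 ] [0.0528 0.0743 0.106 ]
line [ 0.206 -0.048  0.977  0.05   0.073  0.094] ang 78.111664 med 77.80415126462799
```

View pics/s3c.png

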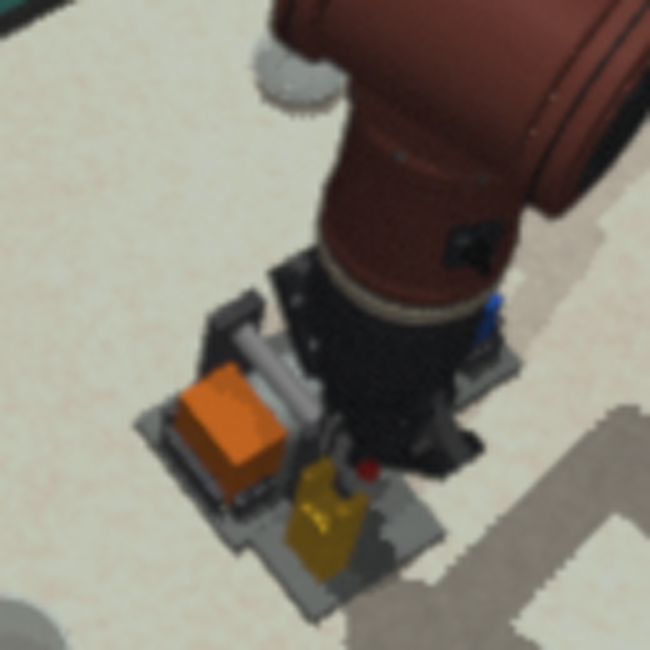

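The handle now reads about 80°, well clear of the cheeks. I'll straddle it from above, grip and slide.

Emit:
step_arm(increments="0.004 0 0 0; 0.004 0 0.03 0; 0.004 0 0.06 0; 0.004 0 0.06 0; -0.012 0 0.06 0; -0.012 0 0.06 0; -0.012 0 0.03 0; -0.012 0 0.005 0; -0.012 0 -0.008 0; -0.012 0 -0.008 0", fingers=100)

```text
t: 6.88
eef_pos: [0.5466, 0.2796, 0.1173]
tcp_rot: [-0.004, -0.028, 1.0, -0.001]
force: [-1.0, -0.3, -1.0]
opening: 0.0852
```

Emit:
step_arm(increments="0 0 0 0; 0 0 0 0; 0 0 0 0; 0 0 0 0; 0 0 0 0; 0 0 0 0; 0 0 0 0", fingers=0)

```text
t: 7.47
eef_pos: [0.5496, 0.281, 0.123]
tcp_rot: [0.001, -0.028, 1.0, 0.0]
force: [0.3, -0.6, 2.8]
opening: 0.0102
```

Emit:
step_arm(increments="-0.0005 0.009 0 0; -0.001 0.018 0 0; -0.0015 0.027 0 0; -0.002 0.036 0 0; -0.0025 0.045 0 0; -0.003 0.054 0 0; -0.0035 0.062 0 0; -0.004 0.068 0 0; -0.004 0.071 0 0; -0.004 0.071 0 0")

```text
t: 8.3
eef_pos: [0.5456, 0.3506, 0.1229]
tcp_rot: [0.0, -0.028, 1.0, -0.002]
force: [-0.8, -10.2, 9.0]
opening: 0.0105
```

Emit:
step_arm(increments="0 0.001 0 0; 0 0.0015 0 0; 0 0.0015 0 0")

```text
t: 8.55
eef_pos: [0.5457, 0.3507, 0.1229]
tcp_rot: [0.0, -0.028, 1.0, -0.003]
force: [-0.6, -13.9, 9.9]
opening: 0.0107
```

Emit:
step_arm(increments="0 0 0 0; 0 0 0 0; 0 0 0 0; 0 0 0.03 0; 0 0 0.06 0; 0 0 0.08 0; -0.02 -0.04 0.08 0; -0.035 -0.08 0.08 0; -0.05 -0.12 0.08 0; -0.05 -0.12 0.08 0", fingers=100)

```text
t: 9.38
eef_pos: [0.492, 0.2295, 0.2005]
tcp_rot: [-0.002, -0.027, 1.0, -0.001]
force: [-0.2, 0.6, -0.6]
opening: 0.0855
```

Run:
```python
from h import *
tool()
p,d=grab("scene","s4");crop("scene",p,260,180,390,310,5,"pics/s4c.png");redbar("scene",p,d,(280,230,380,330))
```

```text
t 9.38 [0.492  0.2295 0.2005] cradle [-0.0049  0.0233  0.2005] F [-0.2  0.6 -0.6] op 0.0855
scene 60 [0.0477 0.1354 0.0909] [0.0571 0.1449 0.1637]
line [ 0.051 -0.033  0.998  0.053  0.142  0.13 ] ang 87.06828 med 82.62370405564216
```

View pics/s4c.png

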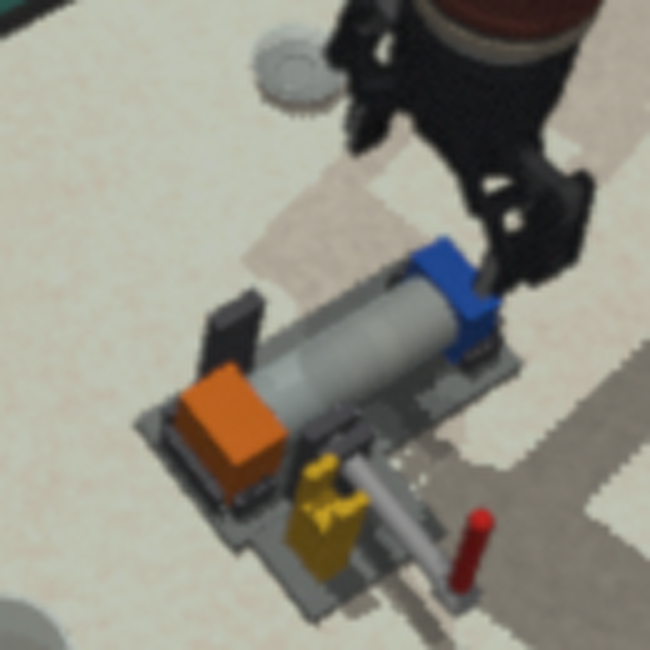

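The bolt is drawn: the handle stands upright at (470,550) in the crop, about y = 142 mm in the cradle frame. Next is gripping the tube at its middle.

Emit:
step_arm(increments="-0.004 -0.0235 0 0; -0.004 -0.0235 -0.03 0; -0.004 -0.0235 -0.06 0; -0.004 -0.0235 -0.09 0; -0.004 -0.0235 -0.12 0; -0.004 -0.0235 -0.145 0; -0.004 -0.0235 -0.16 0; -0.004 -0.0235 -0.16 0; -0.004 -0.0235 -0.16 0")

```text
t: 10.18
eef_pos: [0.4907, 0.2107, 0.0413]
tcp_rot: [-0.001, -0.028, 1.0, 0.0]
force: [-0.1, 0.4, 0.9]
opening: 0.0851
```

Run:
```python
from h import *
tool()
p,d=grab("scene","s5");crop("scene",p,260,180,390,310,5,"pics/s5c.png");tool()
```

```text
t 10.18 [0.4907 0.2107 0.0413] cradle [-0.0073  0.0046  0.0413] F [-0.1  0.4  0.9] op 0.0851
t 10.23 [0.4918 0.2108 0.0426] cradle [-0.0061  0.0047  0.0426] F [ 0.5 -0.3  0.2] op 0.0852
```

View pics/s5c.png

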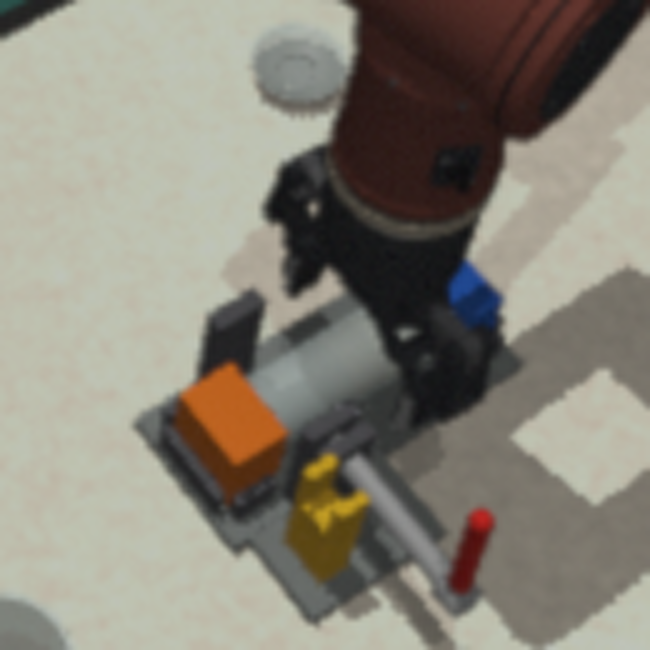

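The fingers straddle the tube's middle, clear of the posts. I'll correct y by 4.5 mm, descend and close.

Emit:
step_arm(increments="-0.003 -0.0045 0 0; -0.003 -0.0045 -0.012 0; -0.003 -0.0045 -0.0235 0; -0.003 -0.0045 -0.0235 0; -0.003 -0.0045 -0.0235 0; -0.003 -0.0045 -0.0235 0")

```text
t: 10.73
eef_pos: [0.488, 0.2053, 0.0183]
tcp_rot: [-0.0, -0.028, 1.0, -0.0]
force: [-0.5, -1.2, 0.1]
opening: 0.0854
```

Emit:
step_arm(increments="0 0 0 0; 0 0 0 0; 0 0 0 0; 0 0 0 0; 0 0 0 0; 0 0 0 0; 0 0 0 0", fingers=0)

```text
t: 11.32
eef_pos: [0.4887, 0.2055, 0.0192]
tcp_rot: [0.001, -0.028, 1.0, 0.0]
force: [0.1, 0.3, 5.1]
opening: 0.0401
```

Emit:
step_arm(increments="0 0 0.004 0; 0 0 0.008 0; 0 0 0.014 0; 0 0 0.02 0; 0 0 0.03 0; 0 0 0.04 0; 0 0 0.05 0; 0 0 0.06 0; 0 0 0.07 0; 0 0 0.08 0")

```text
t: 12.15
eef_pos: [0.4883, 0.2054, 0.0999]
tcp_rot: [0.0, -0.028, 1.0, 0.0]
force: [0.4, 0.5, -3.1]
opening: 0.0404
```

Emit:
step_arm(increments="0 0 0.015 0; 0 0 0.03 0; 0 0 0.045 0; 0 0 0.055 0; 0 0 0.06 0; 0 0 0.06 0")

```text
t: 12.65
eef_pos: [0.489, 0.2055, 0.1601]
tcp_rot: [0.001, -0.028, 1.0, 0.0]
force: [0.7, 0.8, -2.9]
opening: 0.0402
```

Run:
```python
from h import *
tool()
p,d=grab("scene","s6");crop("scene",p,230,130,390,310,4,"pics/s6c.png");tool()
z=np.load("pics/top0.npz");crop("top",z["p"],240,60,400,280,3,"pics/t0m.png")
for uv in((288,169),(362,164),(370,250),(294,256)):print(plane("top",*uv,.003).round(3))
for uv in((257,241),(266,165),(320,130)):print(plane("top",*uv,.01).round(3))
```

```text
t 12.65 [0.489  0.2055 0.1601] cradle [-0.0093 -0.0004  0.1601] F [ 0.7  0.8 -2.9] op 0.0402
t 12.7 [0.4883 0.2054 0.1589] cradle [-0.0099 -0.0006  0.1589] F [-0.4  0.4 -3.5] op 0.0402
[ 0.629 -0.095  0.003]
[ 0.64  -0.345  0.003]
[ 0.35  -0.362  0.003]
[ 0.336 -0.107  0.003]
[0.389 0.016 0.01 ]
[ 0.644 -0.021  0.01 ]
[ 0.758 -0.207  0.01 ]
```

View pics/s6c.png

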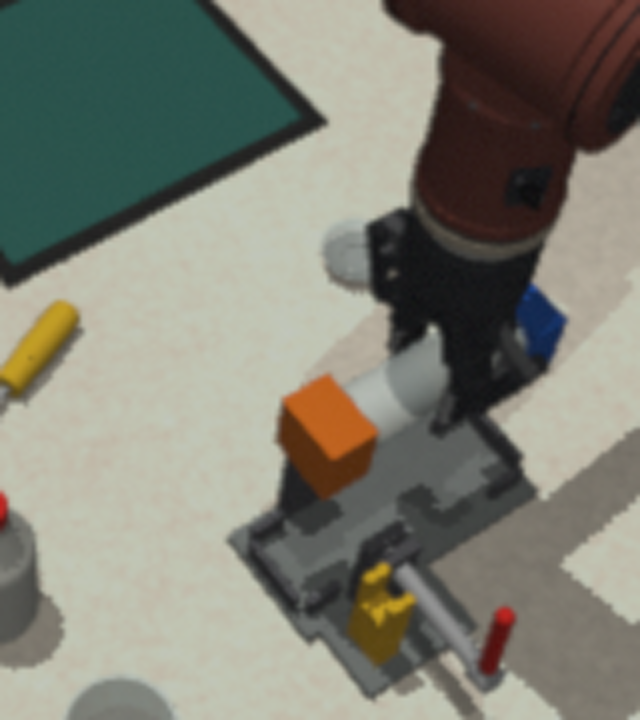

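View pics/t0m.png

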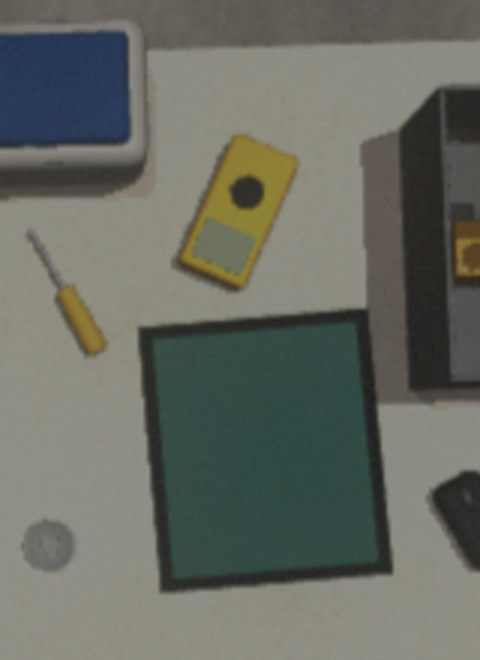

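The tube is held level and clear of the cradle. I'll carry it over to the mat centre, about (0.489, -0.227).

Emit:
step_arm(increments="0 -0.02 0 0; 0 -0.05 0 0; 0 -0.08 0 0; 0 -0.11 0 0; -0.002 -0.14 0 0; -0.004 -0.17 0 0; -0.004 -0.2 0 0; -0.005 -0.23 0 0; -0.005 -0.26 0 0; -0.005 -0.29 0 0")

```text
t: 13.53
eef_pos: [0.482, -0.0859, 0.1572]
tcp_rot: [-0.001, -0.028, 1.0, 0.0]
force: [0.7, 0.0, -2.7]
opening: 0.0399
```

Emit:
step_arm(increments="0 -0.03 0 0; 0 -0.06 -0.01 0; -0.002 -0.09 -0.03 0; -0.003 -0.115 -0.05 0; -0.004 -0.135 -0.07 0; -0.004 -0.142 -0.09 0; -0.004 -0.142 -0.11 0; -0.004 -0.142 -0.12 0; -0.004 -0.142 -0.12 0; -0.004 -0.142 -0.12 0")

```text
t: 14.37
eef_pos: [0.4784, -0.2259, 0.0377]
tcp_rot: [-0.001, -0.028, 1.0, 0.001]
force: [-0.2, -0.5, -3.1]
opening: 0.0405
```

Run:
```python
from h import *
tool()
p,d=grab("scene","s7");crop("scene",p,170,80,340,220,4,"pics/s7c.png");tool();print(arm.get_obs()["q"].round(2),arm.get_obs()["tcp_rot"].round(3))
```

```text
t 14.37 [ 0.4784 -0.2259  0.0377] cradle [-0.0439 -0.4306  0.0377] F [-0.2 -0.5 -3.1] op 0.0405
t 14.42 [ 0.4794 -0.2264  0.0388] cradle [-0.043  -0.4312  0.0388] F [ 0.8  0.1 -3.8] op 0.0404
[-0.59  0.22  1.92  0.    1.   -2.22] [ 0.    -0.028  1.     0.   ]
```

View pics/s7c.png

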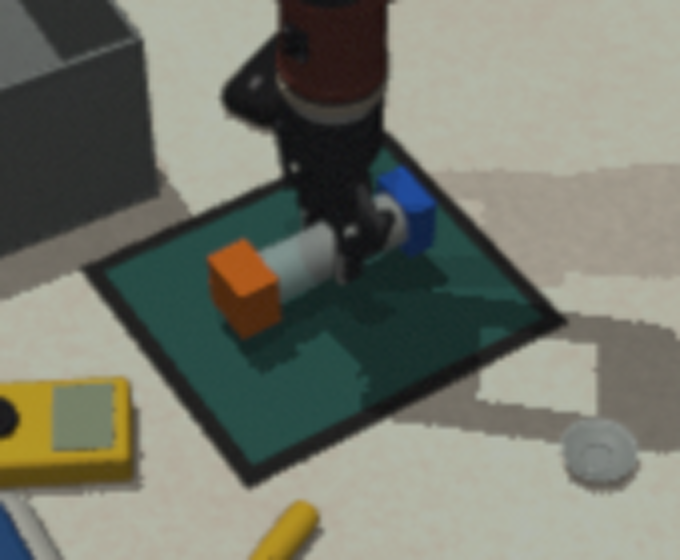

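The tube hangs level about 26 mm over the mat, well inside the border. I'll lower it gently.

Emit:
step_arm(increments="0 0 -0.006 0; 0 0 -0.012 0; 0 0 -0.017 0; 0 0 -0.02 0; 0 0 -0.022 0; 0 0 -0.024 0; 0 0 -0.024 0; 0 0 -0.024 0")

```text
t: 15.08
eef_pos: [0.4791, -0.2267, 0.0145]
tcp_rot: [-0.0, -0.028, 1.0, 0.0]
force: [-0.2, -0.5, -3.2]
opening: 0.0408
```

Emit:
step_arm(increments="0 0 -0.0008 0; 0 0 -0.0016 0; 0 0 -0.0024 0; 0 0 -0.0028 0; 0 0 -0.0028 0")

```text
t: 15.5
eef_pos: [0.4792, -0.2268, 0.0122]
tcp_rot: [0.0, -0.028, 1.0, -0.0]
force: [-1.8, 1.5, 3.5]
opening: 0.0402
```

Contact shows in the force reading, which went from -3.2 to +3.5 N. I'll open and back off upwards.

Emit:
step_arm(increments="0 0 0 0; 0 0 0 0; 0 0 0 0; 0 0 0 0; 0 0 0 0; 0 0 0.02 0; 0 0 0.05 0; 0 0 0.08 0; 0 0 0.1 0; 0 0 0.1 0", fingers=100)

```text
t: 16.33
eef_pos: [0.4822, -0.2287, 0.1171]
tcp_rot: [0.004, -0.028, 1.0, -0.003]
force: [0.5, -0.6, 0.6]
opening: 0.0853
```

```bash
cat >> h.py <<'E'
def caps(n,p,d,roi,zt=None):
    H=hsv(p).astype(int);h,s,v=H[...,0],H[...,1],H[...,2]
    R=np.zeros(d.shape,bool);R[roi[1]:roi[3],roi[0]:roi[2]]=1
    for nm,m in dict(orange=(h>=4)&(h<15)&(s>150)&(v>60),blue=(h>105)&(h<125)&(s>130)).items():
        P=cloud(n,d,m&R)
        if len(P)<5: print(n,nm,"few");continue
        print(n,nm,len(P),"min",P.min(0).round(4),"max",P.max(0).round(4))
        T=P[abs(P[:,2]-zt)<.004] if zt else P[P[:,2]>P[:,2].max()-.004]
        if len(T)>5: print("   top",len(T),cv2.minAreaRect(T[:,:2].astype(np.float32)*1000),T[:,2].mean().round(4))
E
python3 - <<'E'
from h import *
tool()
for n,roi in(("scene",(170,80,340,220)),("top",(280,150,375,265))):
    p,d=grab(n,n+"8");caps(n,p,d,roi,.053)
    crop(n,p,*roi,4,f"pics/{n}8c.png")
tool()
E
```

```text
t 16.33 [ 0.4822 -0.2287  0.1171] cradle [-0.0402 -0.4336  0.1171] F [ 0.5 -0.6  0.6] op 0.0853
scene orange 274 min [ 0.545  -0.2488  0.0017] max [ 0.582  -0.1955  0.0602]
   top 136 ((563.264404296875, -222.24600219726562), (35.000518798828125, 53.91636657714844), 3.6392033100128174) 0.0525
scene blue 209 min [ 3.732e-01 -3.009e-01 -2.000e-04] max [ 0.8309 -0.0245  0.1475]
   top 85 ((413.4058837890625, -231.2540283203125), (53.64026641845703, 23.89380645751953), 89.8165512084961) 0.0524
top orange 143 min [ 0.5429 -0.2456  0.0453] max [ 0.5782 -0.1956  0.0586]
   top 121 ((560.2958374023438, -220.27133178710938), (32.17131423950195, 48.213035583496094), 3.3569400310516357) 0.0523
top blue 107 min [ 3.987e-01 -2.627e-01  2.000e-04] max [ 0.4241 -0.2066  0.0587]
   top 75 ((410.52532958984375, -229.45399475097656), (22.74640464782715, 45.77389907836914), 0.09806590527296066) 0.0527
t 16.43 [ 0.4798 -0.2272  0.1127] cradle [-0.0426 -0.432   0.1127] F [-0.4  0.  -0.5] op 0.0854
```

View pics/scene8c.png

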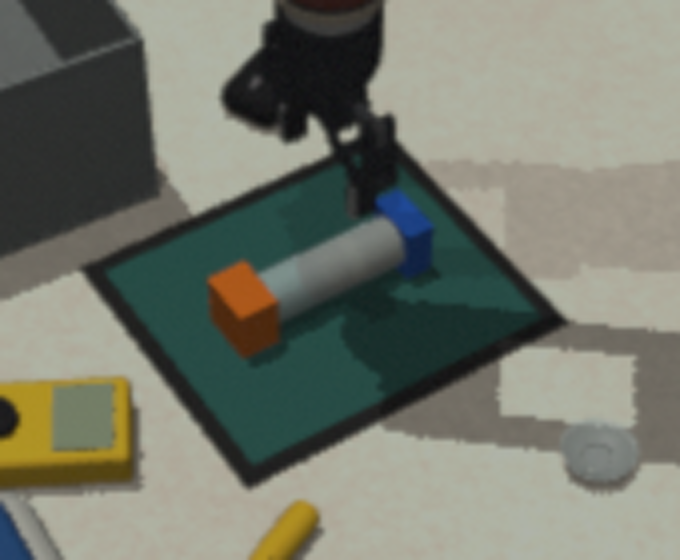

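The tube lies flat on the mat: both cap tops are at z = 0.0525, the orange centre is (0.562, -0.221) and the blue (0.412, -0.230), so yaw is about 3.5°. Next I go to the orange end.

Emit:
step_arm(increments="0.03 0.002 0 0; 0.06 0.004 0 0; 0.0835 0.006 0 0; 0.0835 0.006 -0.03 0; 0.0835 0.006 -0.06 0; 0.0835 0.006 -0.08 0; 0.0835 0.006 -0.09 0; 0.0835 0.006 -0.09 0; 0.0835 0.006 -0.09 0")

```text
t: 17.18
eef_pos: [0.5618, -0.2203, 0.0207]
tcp_rot: [-0.001, -0.028, 1.0, 0.001]
force: [0.5, -0.9, -0.5]
opening: 0.0856
```

Run:
```python
from h import *
tool()
p,d=grab("scene","s9");crop("scene",p,170,80,340,220,4,"pics/s9c.png");tool()
```

```text
t 17.18 [ 0.5618 -0.2203  0.0207] cradle [ 0.0397 -0.4297  0.0207] F [ 0.5 -0.9 -0.5] op 0.0856
t 17.23 [ 0.5629 -0.221   0.0222] cradle [ 0.0408 -0.4304  0.0222] F [ 0.1 -0.2 -0.6] op 0.0855
```

View pics/s9c.png

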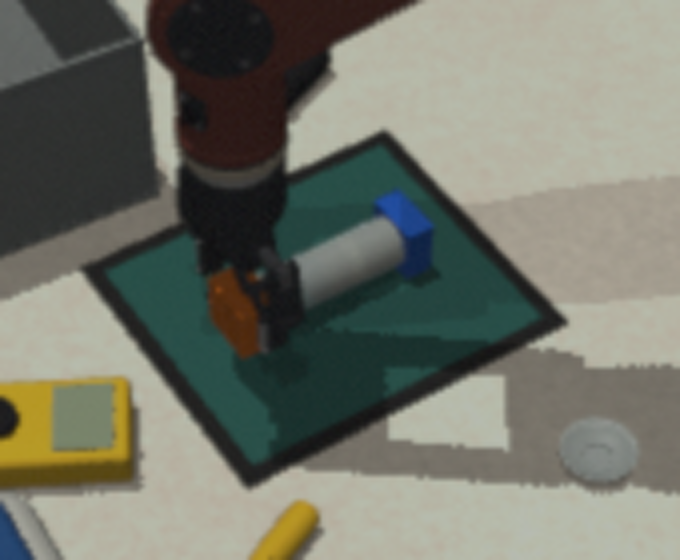

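The fingers straddle the orange cap. I'll lower to its mid-height and close to just below the cap width, for a light grip.

Emit:
step_arm(increments="0.0005 0 -0.006 0; 0.0005 0 -0.011 0; 0.0005 0 -0.011 0; 0.0005 0 -0.011 0")

```text
t: 17.57
eef_pos: [0.5631, -0.2207, 0.0109]
tcp_rot: [0.0, -0.028, 1.0, -0.0]
force: [-0.3, 0.8, -0.1]
opening: 0.0856
```

Emit:
step_arm(increments="0 0 0 0; 0 0 0 0; 0 0 0 0; 0 0 0 0; 0 0 0 0; 0 0 0 0", fingers=57)

```text
t: 18.07
eef_pos: [0.5635, -0.2209, 0.0112]
tcp_rot: [0.0, -0.028, 1.0, -0.0]
force: [-0.8, -1.0, 3.5]
opening: 0.0498
```

Emit:
step_arm(increments="-0.0005 0 0.004 0; -0.001 0 0.008 0; -0.002 0 0.012 0; -0.003 0 0.0142 0; -0.004 0 0.019 0; -0.0055 0 0.0235 0; -0.0072 0 0.0281 0; -0.0072 0 0.0281 0")

```text
t: 18.73
eef_pos: [0.5563, -0.2211, 0.0401]
tcp_rot: [0.001, -0.028, 1.0, -0.0]
force: [0.1, -1.2, -2.6]
opening: 0.0496
```

Run:
```python
from h import *
tool()
p,d=grab("scene","s10");crop("scene",p,170,80,340,220,4,"pics/s10c.png");caps("scene",p,d,(190,110,300,200))
```

```text
t 18.73 [ 0.5563 -0.2211  0.0401] cradle [ 0.0341 -0.4301  0.0401] F [ 0.1 -1.2 -2.6] op 0.0496
scene orange 115 min [ 0.5391 -0.246   0.032 ] max [ 0.5753 -0.1942  0.1194]
scene blue 167 min [ 0.3484 -0.3256 -0.0005] max [ 0.4196 -0.2025  0.0869]
   top 19 ((406.6165771484375, -228.18682861328125), (17.45950698852539, 48.79780578613281), 12.96533203125) 0.0839
```

View pics/s10c.png

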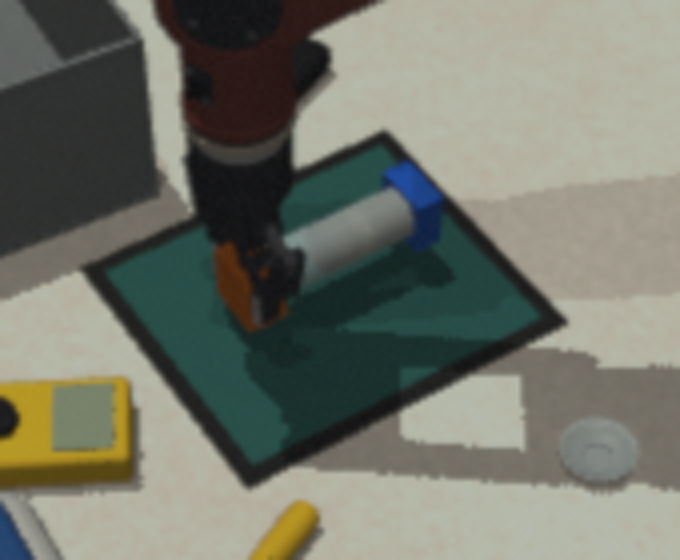

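The foot lifted off with the tube still level (blue top at z = 0.084), so even this grip holds too firmly. I'll set it back down and loosen.

Emit:
step_arm(increments="0.0017 0 -0.0046 0; 0.003 0 -0.009 0; 0.0042 0 -0.0139 0; 0.0052 0 -0.018 0; 0.0062 0 -0.022 0; 0.0068 0 -0.025 0; 0.0072 0 -0.027 0; 0.0072 0 -0.0285 0; 0.0072 0 -0.0285 0")

```text
t: 19.53
eef_pos: [0.5631, -0.2207, 0.0112]
tcp_rot: [-0.0, -0.028, 1.0, 0.0]
force: [-3.6, 3.1, 5.0]
opening: 0.0496
```

Emit:
step_arm(increments="0 0 0 0; 0 0 0 0; 0 0 0 0", fingers=58)

```text
t: 19.78
eef_pos: [0.5631, -0.2207, 0.0112]
tcp_rot: [-0.0, -0.028, 1.0, 0.0]
force: [-4.1, 2.2, 4.2]
opening: 0.0493
```

Emit:
step_arm(increments="0 0 0.003 0; -0.0005 0 0.006 0; -0.001 0 0.009 0; -0.001 0 0.009 0; -0.001 0 0.009 0")

```text
t: 20.2
eef_pos: [0.5623, -0.2208, 0.0196]
tcp_rot: [0.0, -0.028, 1.0, -0.0]
force: [0.7, 0.1, -2.0]
opening: 0.0499
```

Run:
```python
from h import *
tool();print(arm.get_obs()["wrist_torque"].round(3))
p,d=grab("scene","s11");crop("scene",p,170,80,340,220,4,"pics/s11c.png");caps("scene",p,d,(265,110,280,140))
```

```text
t 20.2 [ 0.5623 -0.2208  0.0196] cradle [ 0.0402 -0.4302  0.0196] F [ 0.7  0.1 -2. ] op 0.0499
[ 0.016 -0.22   0.002]
scene orange few
scene blue 112 min [ 0.3975 -0.257   0.0411] max [ 0.4261 -0.2038  0.0659]
   top 23 ((413.2891845703125, -227.5359344482422), (24.077327728271484, 46.406959533691406), 2.5830347537994385) 0.0633
```

View pics/s11c.png

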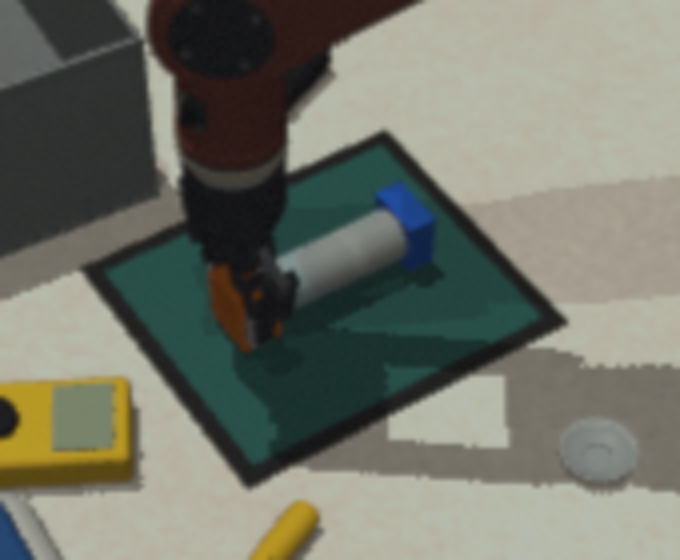

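Emit:
step_arm(increments="0 0 -0.003 0; 0.0005 0 -0.006 0; 0.001 0 -0.0085 0; 0.001 0 -0.0085 0")

```text
t: 20.58
eef_pos: [0.5629, -0.2206, 0.0111]
tcp_rot: [-0.001, -0.028, 1.0, 0.0]
force: [-3.1, 1.9, 4.1]
opening: 0.0495
```

Emit:
step_arm(increments="0 0 0 0; 0 0 0 0; 0 0 0.002 0; 0 0 0.004 0; 0 0 0.004 0; 0 0 0.004 0", fingers=58.6)

```text
t: 21.08
eef_pos: [0.5633, -0.2208, 0.015]
tcp_rot: [0.0, -0.028, 1.0, -0.0]
force: [0.1, -0.4, -0.4]
opening: 0.05
```

Run:
```python
from h import *
tool();print(arm.get_obs()["wrist_torque"].round(3))
```

```text
t 21.08 [ 0.5633 -0.2208  0.015 ] cradle [ 0.0412 -0.4303  0.015 ] F [ 0.1 -0.4 -0.4] op 0.05
[-0.029  0.038 -0.023]
```

Emit:
step_arm(increments="0 0 -0.004 0; 0 0 -0.004 0; 0 0 -0.004 0; 0 0 0.001 0; 0 0 0.001 0; 0 0 0.001 0; 0 0 0.001 0", fingers=58.3)

```text
t: 21.67
eef_pos: [0.5632, -0.2207, 0.0158]
tcp_rot: [0.0, -0.028, 1.0, -0.0]
force: [1.4, 0.3, -0.1]
opening: 0.0498
```

Run:
```python
from h import *
tool();print(arm.get_obs()["wrist_torque"].round(3))
```

```text
t 21.67 [ 0.5632 -0.2207  0.0158] cradle [ 0.0411 -0.4302  0.0158] F [ 1.4  0.3 -0.1] op 0.0498
[ 0.021 -0.066  0.049]
```

Run:
```python
from h import *
for i in range(3): 
    p,d=grab("scene","s12");s=arm.get_obs();print(s["force"].round(2),s["wrist_torque"].round(3))
crop("scene",p,170,80,340,220,4,"pics/s12c.png");caps("scene",p,d,(265,110,280,145))
```

```text
[0.99 0.2  0.23] [ 0.011 -0.058  0.039]
[ 1.73  0.39 -0.74] [-0.002 -0.042  0.025]
[ 2.15 -0.03 -1.32] [ 0.041 -0.122  0.02 ]
scene orange few
scene blue 125 min [ 0.3975 -0.2576  0.0188] max [ 0.4251 -0.203   0.0565]
   top 45 ((413.22064208984375, -227.86160278320312), (22.77861213684082, 48.815738677978516), 2.8881232738494873) 0.0544
```

View pics/s12c.png

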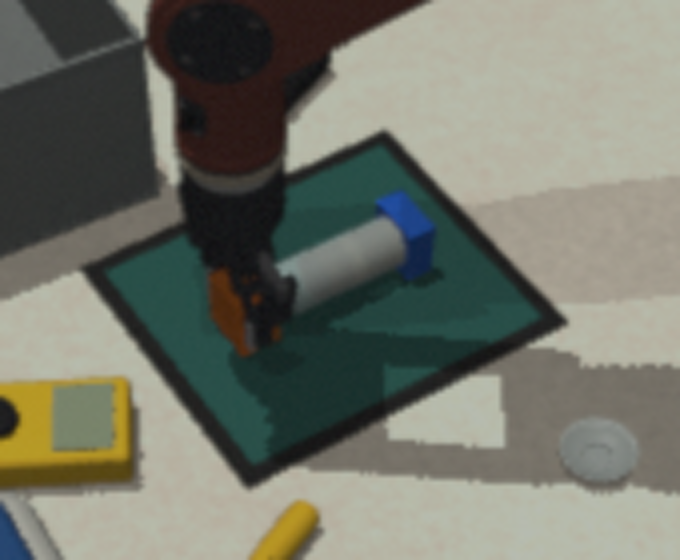

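Emit:
step_arm(increments="0 0 0.003 0; -0.0005 0 0.006 0; -0.001 0 0.009 0; -0.0015 0 0.012 0; -0.002 0 0.014 0; -0.002 0 0.014 0")

```text
t: 22.32
eef_pos: [0.5613, -0.2208, 0.0304]
tcp_rot: [0.0, -0.028, 1.0, -0.0]
force: [0.0, 0.3, -0.9]
opening: 0.0499
```

Run:
```python
from h import *
tool()
p,d=grab("scene","s13");s=arm.get_obs();print(s["force"].round(2),s["wrist_torque"].round(3))
crop("scene",p,170,80,340,220,4,"pics/s13c.png");caps("scene",p,d,(265,110,280,145));caps("scene",p,d,(215,110,245,172))
```

```text
t 22.32 [ 0.5613 -0.2208  0.0304] cradle [ 0.0391 -0.4302  0.0304] F [ 0.   0.3 -0.9] op 0.0499
[ 0.5   0.24 -1.21] [0.029 0.013 0.061]
scene orange few
scene blue 128 min [ 0.3694 -0.2632  0.0024] max [ 0.4239 -0.2026  0.0599]
   top 8 ((422.43731689453125, -225.15713500976562), (15.975969314575195, 44.26601028442383), 20.67786407470703) 0.0571
scene orange 127 min [ 0.5553 -0.2468  0.0254] max [ 0.5811 -0.1935  0.1069]
scene blue few
```

View pics/s13c.png

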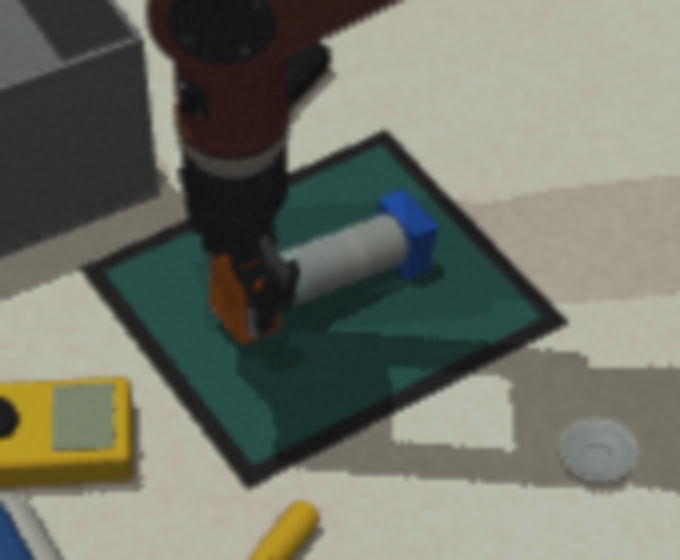

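The tube is now pivoting: the foot is down (blue lowest z about 0.002), the orange end is rising, and the wrist torque has dropped to about 0. I'll continue along a circle of radius 168 mm about the foot edge.

Emit:
step_arm(increments="-0.0018 0 0.0056 0; -0.0037 0 0.0114 0; -0.0064 -0.0004 0.0183 0; -0.0093 -0.0006 0.0249 0; -0.0126 -0.0008 0.0315 0; -0.0161 -0.001 0.0379 0; -0.0161 -0.001 0.0379 0")

```text
t: 22.95
eef_pos: [0.5452, -0.2223, 0.0696]
tcp_rot: [0.001, -0.028, 1.0, -0.001]
force: [0.5, 0.1, -1.4]
opening: 0.0499
```

Run:
```python
from h import *
tool()
p,d=grab("scene","s14");s=arm.get_obs();print(s["force"].round(2),s["wrist_torque"].round(3))
crop("scene",p,170,80,340,220,4,"pics/s14c.png");caps("scene",p,d,(265,110,280,145));caps("scene",p,d,(215,110,245,172))
```

```text
t 22.95 [ 0.5452 -0.2223  0.0696] cradle [ 0.023  -0.4307  0.0696] F [ 0.5  0.1 -1.4] op 0.0499
[ 2.19  0.49 -0.99] [-0.056 -0.118  0.054]
scene orange few
scene blue 123 min [ 0.3853 -0.2548  0.0167] max [ 0.4216 -0.2032  0.0631]
   top 9 ((409.1913146972656, -232.5540771484375), (8.334985733032227, 30.952125549316406), 6.045743465423584) 0.0602
scene orange 163 min [ 0.5347 -0.2474  0.0581] max [ 0.5723 -0.1941  0.114 ]
   top 12 ((554.933837890625, -228.40069580078125), (35.54104232788086, 5.952094554901123), 83.08805847167969) 0.1116
scene blue few
```

View pics/s14c.png

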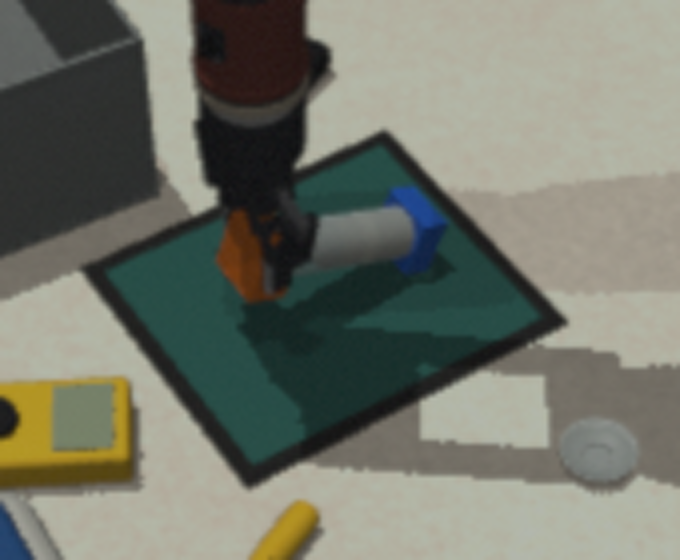

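The tube is tilted about 19°, pivoting on the foot, and the blue corner height matches. Continuing.

Emit:
step_arm(increments="-0.0039 -0.0002 0.0063 0; -0.0079 -0.0005 0.0124 0; -0.0122 -0.0007 0.0183 0; -0.0168 -0.001 0.024 0; -0.0217 -0.0013 0.0295 0; -0.0267 -0.0016 0.0348 0; -0.032 -0.0019 0.0399 0; -0.0375 -0.0023 0.0447 0; -0.0375 -0.0023 0.0447 0")

```text
t: 23.75
eef_pos: [0.507, -0.2244, 0.1136]
tcp_rot: [0.0, -0.028, 1.0, -0.0]
force: [0.3, -0.8, -2.4]
opening: 0.0499
```

Run:
```python
from h import *
tool()
p,d=grab("scene","s15");s=arm.get_obs();print(s["force"].round(2),s["wrist_torque"].round(3))
crop("scene",p,170,80,340,220,4,"pics/s15c.png");caps("scene",p,d,(265,110,285,150))
```

```text
t 23.75 [ 0.507  -0.2244  0.1136] cradle [-0.0153 -0.4307  0.1136] F [ 0.3 -0.8 -2.4] op 0.0499
[ 0.36  0.64 -0.84] [ 0.037  0.041 -0.002]
scene orange few
scene blue 147 min [ 0.3475 -0.3032 -0.0014] max [ 0.4225 -0.2036  0.0585]
   top 13 ((393.2291259765625, -229.85064697265625), (45.06754684448242, 8.099848747253418), 86.50289916992188) 0.056
```

View pics/s15c.png

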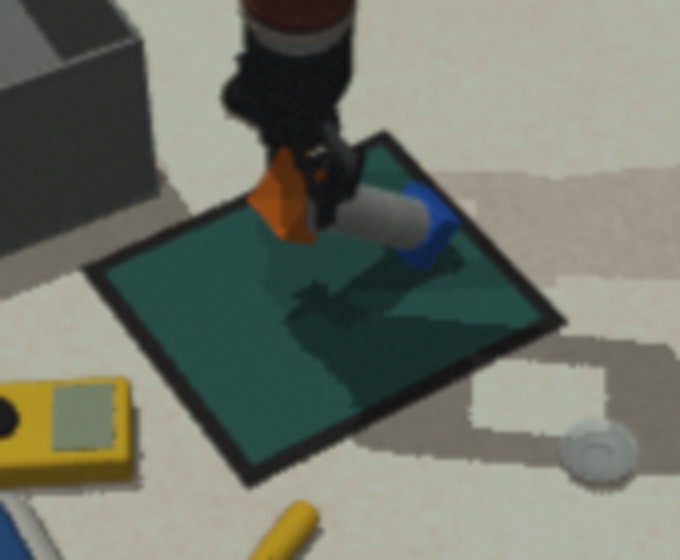

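The tube is at about 39° with the foot still down. Before finishing I'll check the margin from the foot to the near mat edge.

Run:
```python
from h import *
# sample lines in x at y=-.20..-.26 at table height: brightness vs x
for n in("scene0","top0","scene8"):
    z=np.load(f"pics/{n}.npz");g=z["p"].max(2).astype(np.float32);c=n[:-1]
    for y in(-.17,-.21,-.25,-.29):
        xs=np.arange(.325,.372,.002);uv=np.array([proj(c,[x,y,.003]) for x in xs],np.float32)
        v=cv2.remap(g,uv[:,0].reshape(1,-1),uv[:,1].reshape(1,-1),cv2.INTER_LINEAR).ravel()
        mx,mn=v[:4].mean(),v.min();k=np.argmax(v<(mx+mn)/2);print(n,y,"edge x",xs[k].round(3),v.astype(int)[::2])
```

```text
scene0 -0.17 edge x 0.339 [165 164 154 102  45  33  45  63  70  71  70  70]
scene0 -0.21 edge x 0.339 [166 166 161 127  57  31  33  49  66  70  70  70]
scene0 -0.25 edge x 0.343 [165 165 164 153 103  48  32  43  62  69  70  70]
scene0 -0.29 edge x 0.345 [165 165 166 165 146  82  37  32  48  66  70  70]
top0 -0.17 edge x 0.337 [141 139 115  68  44  44  54  71  75  77  76  76]
top0 -0.21 edge x 0.339 [141 140 137  95  52  42  43  62  74  74  74  75]
top0 -0.25 edge x 0.341 [140 140 140 127  81  50  42  46  67  75  74  76]
top0 -0.29 edge x 0.343 [140 142 141 139 112  62  42  42  56  71  73  74]
scene8 -0.17 edge x 0.339 [156 155 146  97  43  33  47  66  73  75  74  75]
scene8 -0.21 edge x 0.339 [163 173 170 134  60  33  32  47  62  65  65  65]
scene8 -0.25 edge x 0.343 [174 174 173 161 108  51  33  45  65  74  75  78]
scene8 -0.29 edge x 0.345 [157 158 158 157 139  79  38  34  49  67  74  73]
```

The mat's outer edge is at x ≈ 0.338–0.342 and the upright foot will reach x ≈ 0.350, so there is about 8 mm of margin. That is enough, so I'll continue.

Emit:
step_arm(increments="-0.0057 -0.0003 0.0046 0; -0.0116 -0.0007 0.0089 0; -0.0177 -0.001 0.0129 0; -0.024 -0.0014 0.0168 0; -0.0304 -0.0018 0.0203 0; -0.037 -0.0022 0.0236 0; -0.0437 -0.0026 0.0265 0; -0.0505 -0.003 0.0292 0; -0.0505 -0.003 0.0292 0")

```text
t: 24.55
eef_pos: [0.4558, -0.2271, 0.142]
tcp_rot: [-0.0, -0.028, 1.0, -0.0]
force: [-1.3, 0.0, -1.6]
opening: 0.0497
```

Run:
```python
from h import *
tool()
p,d=grab("scene","s16");s=arm.get_obs();print(s["force"].round(2),s["wrist_torque"].round(3))
crop("scene",p,170,80,340,220,4,"pics/s16c.png");caps("scene",p,d,(265,110,285,150))
```

```text
t 24.55 [ 0.4558 -0.2271  0.142 ] cradle [-0.0665 -0.4305  0.142 ] F [-1.3  0.  -1.6] op 0.0497
[-1.25 -0.87 -1.98] [-0.028  0.192 -0.003]
scene orange few
scene blue 105 min [ 0.3468 -0.2882 -0.0037] max [ 0.4306 -0.2042  0.0548]
```

View pics/s16c.png

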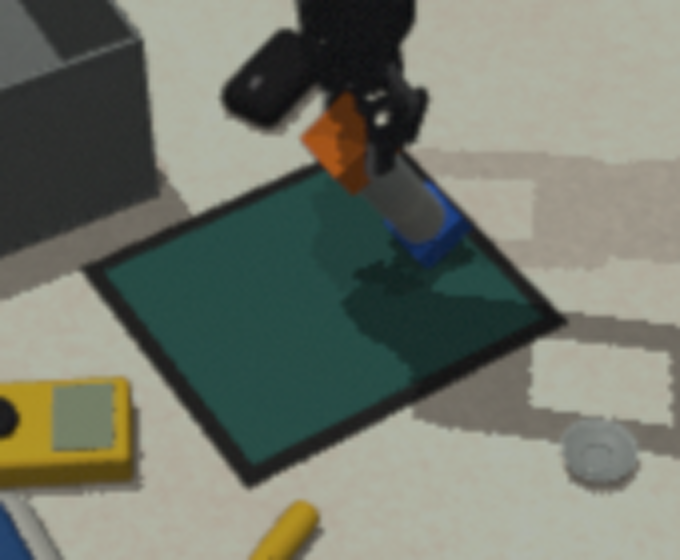

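Emit:
step_arm(increments="-0.007 -0.0004 0.0023 0; -0.014 -0.0008 0.0044 0; -0.0211 -0.0013 0.0061 0; -0.0283 -0.0017 0.0075 0; -0.0356 -0.0021 0.0087 0; -0.0429 -0.0026 0.0095 0; -0.0429 -0.0026 0.0095 0")

```text
t: 25.18
eef_pos: [0.4129, -0.2296, 0.1513]
tcp_rot: [-0.0, -0.027, 1.0, -0.0]
force: [0.3, -0.6, -1.5]
opening: 0.05
```

Run:
```python
from h import *
tool()
p,d=grab("scene","s17");s=arm.get_obs();print(s["force"].round(2),s["wrist_torque"].round(3))
crop("scene",p,200,80,320,190,6,"pics/s17c.png");caps("scene",p,d,(265,110,290,150))
```

```text
t 25.18 [ 0.4129 -0.2296  0.1513] cradle [-0.1095 -0.4307  0.1513] F [ 0.3 -0.6 -1.5] op 0.05
[ 0.36  0.86 -0.58] [ 0.078  0.179 -0.022]
scene orange 72 min [ 0.4238 -0.2165  0.1476] max [ 0.4509 -0.2007  0.1864]
scene blue 129 min [ 0.3464 -0.2546  0.0044] max [ 0.4154 -0.2041  0.0555]
```

View pics/s17c.png

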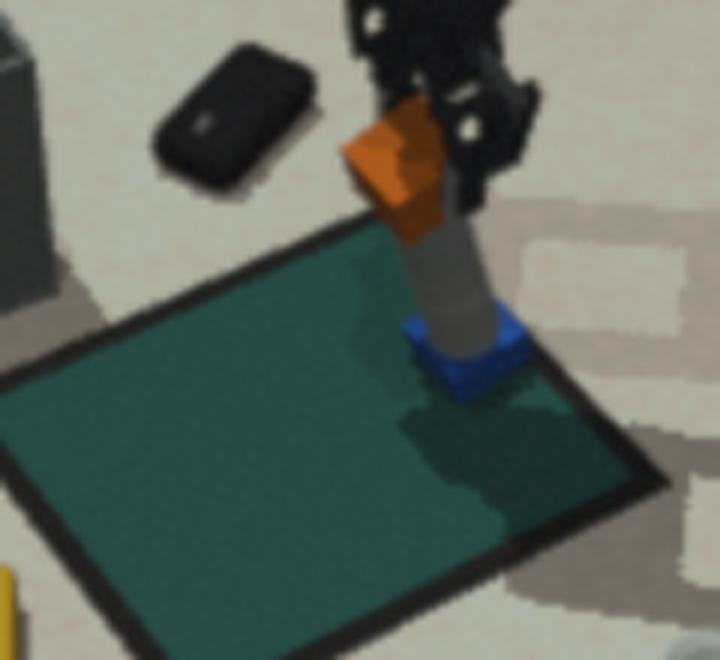

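Emit:
step_arm(increments="-0.005 -0.0003 0.0003 0; -0.01 -0.0006 0.0005 0; -0.0146 -0.0009 0.0006 0; -0.0195 -0.0012 0.0005 0; -0.0245 -0.0015 0.0003 0; -0.0292 -0.0018 0 0; -0.0292 -0.0018 0 0")

```text
t: 25.82
eef_pos: [0.3845, -0.2316, 0.1516]
tcp_rot: [0.0, -0.028, 1.0, -0.0]
force: [0.3, 1.1, 0.5]
opening: 0.0501
```

Run:
```python
from h import *
tool()
p,d=grab("scene","s18");s=arm.get_obs();print(s["force"].round(2),s["wrist_torque"].round(3))
crop("scene",p,200,80,320,190,6,"pics/s18c.png");caps("scene",p,d,(265,110,290,150));caps("scene",p,d,(225,80,285,130))
```

```text
t 25.82 [ 0.3845 -0.2316  0.1516] cradle [-0.138  -0.431   0.1516] F [0.3 1.1 0.5] op 0.0501
[0.07 1.42 1.18] [ 0.282  0.11  -0.038]
scene orange 40 min [ 0.3984 -0.2219  0.149 ] max [ 0.4244 -0.204   0.1752]
   top 6 ((419.679931640625, -207.4434356689453), (4.173195838928223, 11.945466041564941), 68.0059814453125) 0.1733
scene blue 105 min [ 0.3462 -0.2575 -0.0006] max [ 0.392  -0.206   0.0393]
scene orange 244 min [ 0.3839 -0.2559  0.149 ] max [ 0.4265 -0.204   0.2074]
scene blue few
```

View pics/s18c.png

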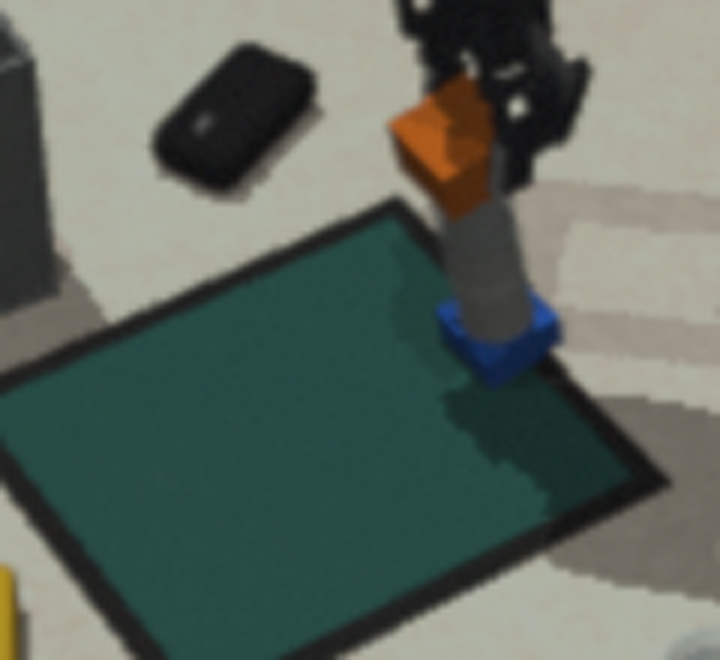

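The foot slid along instead of tilting further: its near corner went from (465,400) to (495,380) in the crop, towards the mat edge. I'll measure the tilt and the foot position before mending it.

```bash
cat >> h.py <<'E'
def faces(n,p,d,roi,kind):
    H=hsv(p).astype(int);h,s,v=H[...,0],H[...,1],H[...,2]
    R=np.zeros(d.shape,bool);R[roi[1]:roi[3],roi[0]:roi[2]]=1
    m={"o":(h>=4)&(h<15)&(s>150)&(v>60),"b":(h>105)&(h<125)&(s>130)}[kind]&R
    P=cloud(n,d,m)
    rng=np.random.default_rng(0)
    for k in range(2):
        if len(P)<12: break
        best=None
        for _ in range(400):
            a=P[rng.choice(len(P),3,False)];w=np.cross(a[1]-a[0],a[2]-a[0]);L=np.linalg.norm(w)
            if L<1e-5: continue
            w/=L;i=abs((P-a[0])@w)<.0015
            if best is None or i.sum()>best.sum(): best=i
        Q=P[best];c=Q.mean(0);w=np.linalg.svd(Q-c)[2][2];w*=np.sign(w[2] if abs(w[2])>.5 else w[0])
        print(n,kind,len(Q),"normal",w.round(3),"ctr",c.round(4),"min",Q.min(0).round(4),"max",Q.max(0).round(4))
        P=P[~best]
E
python3 - <<'E'
from h import *
z=np.load("pics/s18.npz")
faces("scene",z["p"],z["d"],(225,80,290,125),"o");faces("scene",z["p"],z["d"],(265,110,300,150),"b")
p,d=grab("top","t18");crop("top",p,300,200,390,290,6,"pics/t18c.png")
faces("top",p,d,(280,150,375,280),"o");faces("top",p,d,(280,150,375,280),"b")
E
```

```text
scene o 110 normal [ 0.272 -0.042  0.961] ctr [ 0.4054 -0.2321  0.1825] min [ 0.3845 -0.2559  0.1752] max [ 0.4265 -0.2051  0.1887]
scene o 42 normal [0.24  0.138 0.961] ctr [ 0.4093 -0.2254  0.1797] min [ 0.3839 -0.254   0.1723] max [ 0.4253 -0.206   0.19  ]
scene b 43 normal [ 0.12  -0.992  0.047] ctr [ 0.3673 -0.2102  0.0216] min [ 0.342  -0.2139  0.0069] max [ 0.3908 -0.2066  0.0377]
scene b 29 normal [ 0.172 -0.047  0.984] ctr [ 0.3737 -0.2244  0.0287] min [ 0.3424 -0.2575  0.0237] max [ 0.3917 -0.2085  0.0345]
top o 27 normal [0.577 0.31  0.755] ctr [ 0.4133 -0.2185  0.1792] min [ 0.4006 -0.2349  0.174 ] max [ 0.4234 -0.2051  0.1835]
top o 15 normal [ 0.166 -0.28   0.946] ctr [ 0.4146 -0.217   0.1774] min [ 0.4004 -0.2333  0.1713] max [ 0.4231 -0.2054  0.1831]
```

View pics/t18c.png

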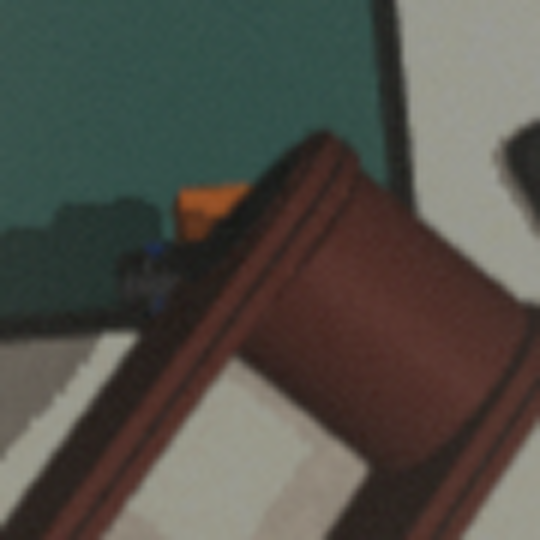

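The tube is held at about 75° and the pivot edge has slid to x ≈ 0.381; it would stand partly off the mat there. I'll firm up the grip, draw the foot 45 mm back inwards along the mat, then finish tipping with some downward press so that it grips.

Emit:
step_arm(increments="0 0 0 0; 0 0 0 0; 0.005 0.0003 0 0; 0.011 0.0007 0 0; 0.018 0.0011 0 0; 0.025 0.0015 0 0; 0.032 0.002 0 0; 0.039 0.0024 0 0; 0.045 0.0027 0 0; 0.045 0.0027 0 0", fingers=56.5)

```text
t: 26.75
eef_pos: [0.4314, -0.2286, 0.1511]
tcp_rot: [0.001, -0.028, 1.0, 0.0]
force: [0.3, 0.1, 2.5]
opening: 0.0494
```

Run:
```python
from h import *
tool()
p,d=grab("scene","s19");s=arm.get_obs();print(s["force"].round(2),s["wrist_torque"].round(3))
crop("scene",p,200,80,320,190,6,"pics/s19c.png")
faces("scene",p,d,(215,80,290,130),"o");faces("scene",p,d,(255,110,300,155),"b")
```

```text
t 26.75 [ 0.4314 -0.2286  0.1511] cradle [-0.091  -0.4307  0.1511] F [0.3 0.1 2.5] op 0.0494
[-0.7   0.22  1.84] [-0.004  0.167  0.019]
scene o 106 normal [0.301 0.011 0.954] ctr [ 0.4532 -0.2292  0.18  ] min [ 0.4272 -0.2538  0.173 ] max [ 0.4733 -0.2015  0.1874]
scene o 40 normal [0.305 0.039 0.951] ctr [ 0.4502 -0.2282  0.178 ] min [ 0.4289 -0.2556  0.17  ] max [ 0.4705 -0.2011  0.1861]
scene b 41 normal [ 0.087 -0.995  0.042] ctr [ 0.3984 -0.2069  0.0246] min [ 0.3769 -0.2097  0.0099] max [ 0.4225 -0.2039  0.0414]
scene b 26 normal [ 0.227 -0.08   0.971] ctr [ 0.4083 -0.2205  0.0302] min [ 0.379  -0.2563  0.0227] max [ 0.4274 -0.208   0.0373]
```

View pics/s19c.png

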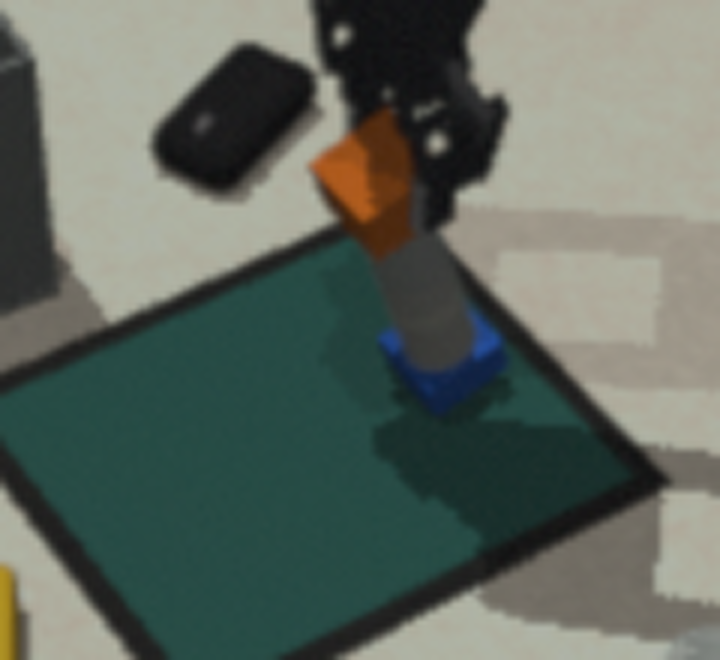

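The foot is back inside the mat (pivot edge x ≈ 0.423, tilt about 73°). I'll loosen to a light grip and tip on with about 2 mm of downward press.

Emit:
step_arm(increments="0 0 -0.001 0; 0 0 -0.002 0; -0.004 -0.0002 -0.002 0; -0.008 -0.0005 -0.002 0; -0.012 -0.0007 -0.002 0; -0.016 -0.001 -0.002 0; -0.02 -0.0012 -0.0022 0; -0.023 -0.0014 -0.0024 0", fingers=58.3)

```text
t: 27.47
eef_pos: [0.4083, -0.2302, 0.1501]
tcp_rot: [0.002, -0.028, 1.0, -0.0]
force: [0.5, 2.1, 7.2]
opening: 0.0498
```

Run:
```python
from h import *
tool()
p,d=grab("scene","s20");s=arm.get_obs();print(s["force"].round(2),s["wrist_torque"].round(3))
crop("scene",p,200,80,320,190,6,"pics/s20c.png")
faces("scene",p,d,(215,80,290,130),"o");faces("scene",p,d,(255,110,300,155),"b")
```

```text
t 27.47 [ 0.4083 -0.2302  0.1501] cradle [-0.1141 -0.431   0.1501] F [0.5 2.1 7.2] op 0.0498
[0.85 2.03 8.13] [ 0.592 -0.16   0.041]
scene o 99 normal [ 0.207 -0.013  0.978] ctr [ 0.4298 -0.2298  0.1833] min [ 0.4083 -0.2516  0.1783] max [ 0.4499 -0.2043  0.1887]
scene o 45 normal [0.212 0.006 0.977] ctr [ 0.4288 -0.2278  0.1804] min [ 0.406  -0.2561  0.1755] max [ 0.4495 -0.2048  0.1855]
scene b 42 normal [ 0.075 -0.997 -0.031] ctr [ 0.398  -0.2084  0.0212] min [ 0.3738 -0.2114  0.0084] max [ 0.4211 -0.2057  0.0345]
scene b 27 normal [0.091 0.021 0.996] ctr [ 0.411  -0.2298  0.028 ] min [ 0.3735 -0.2553  0.0255] max [ 0.4249 -0.2103  0.0325]
```

View pics/s20c.png

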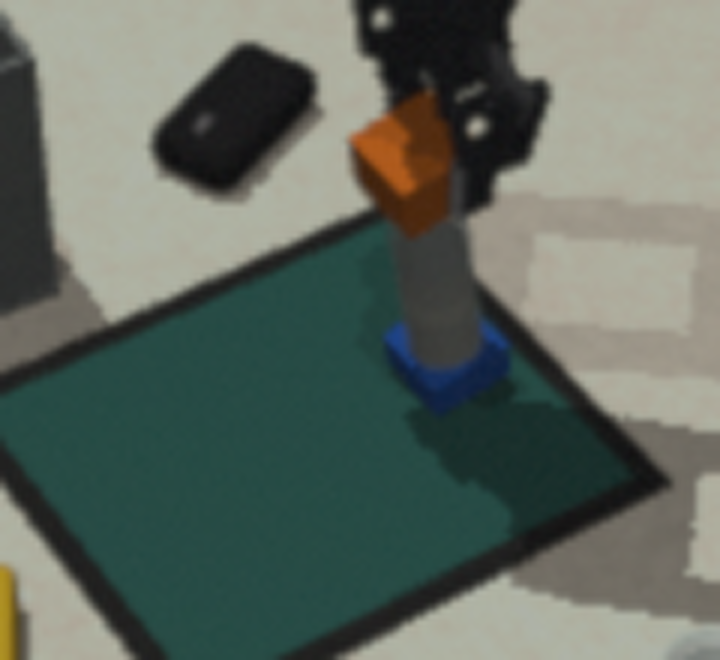

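It works: the foot stayed put and the lean is about 10–12°, pressing about 8 N. Continuing to upright.

Emit:
step_arm(increments="-0.004 -0.0002 -0.0004 0; -0.008 -0.0005 -0.0009 0; -0.012 -0.0007 -0.0015 0; -0.016 -0.001 -0.0021 0; -0.02 -0.0012 -0.0029 0; -0.02 -0.0012 -0.0029 0")

```text
t: 28.02
eef_pos: [0.3876, -0.2314, 0.1469]
tcp_rot: [0.002, -0.027, 1.0, -0.0]
force: [-0.9, 1.5, 7.7]
opening: 0.0497
```

Run:
```python
from h import *
tool()
p,d=grab("scene","s21");s=arm.get_obs();print(s["force"].round(2),s["wrist_torque"].round(3))
crop("scene",p,200,80,320,190,6,"pics/s21c.png")
faces("scene",p,d,(215,80,290,130),"o");faces("scene",p,d,(255,110,300,155),"b")
```

```text
t 28.02 [ 0.3876 -0.2314  0.1469] cradle [-0.1349 -0.431   0.1469] F [-0.9  1.5  7.7] op 0.0497
[-1.54  2.02  7.89] [0.581 0.252 0.04 ]
scene o 99 normal [ 0.06  -0.016  0.998] ctr [ 0.4089 -0.231   0.1832] min [ 0.3839 -0.2555  0.1807] max [ 0.4299 -0.2051  0.186 ]
scene o 39 normal [ 0.057 -0.019  0.998] ctr [ 0.4092 -0.2293  0.1801] min [ 0.3869 -0.2562  0.1774] max [ 0.4292 -0.2056  0.1817]
scene b 42 normal [ 0.092 -0.993  0.073] ctr [ 0.3975 -0.2084  0.0185] min [ 0.3731 -0.2126  0.0046] max [ 0.4214 -0.205   0.0322]
scene b 28 normal [ 0.964 -0.014  0.267] ctr [ 0.4191 -0.2302  0.0232] min [ 0.4152 -0.2546  0.0136] max [ 0.4223 -0.2031  0.0325]
```

View pics/s21c.png

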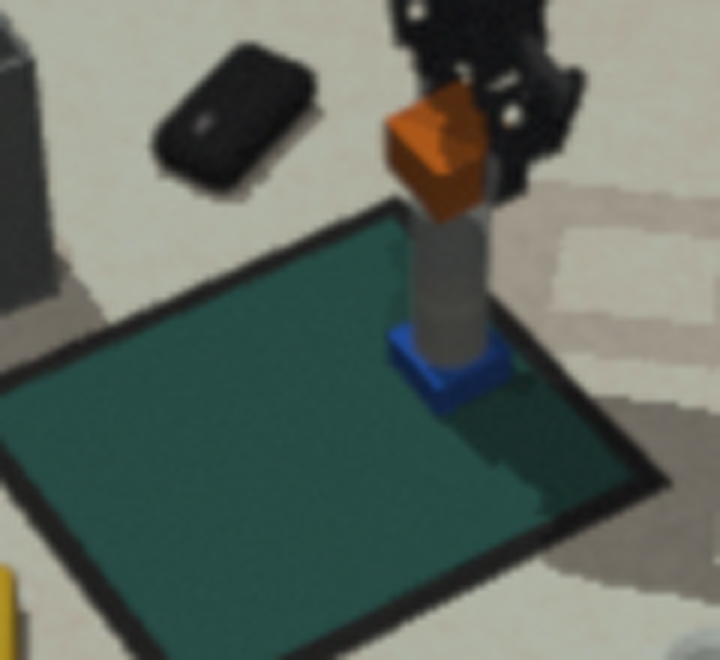

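About 3.5° of lean remains.

Emit:
step_arm(increments="-0.003 -0.0002 -0.0005 0; -0.006 -0.0004 -0.001 0; -0.009 -0.0006 -0.0016 0; -0.0095 -0.0006 -0.0018 0; -0.0095 -0.0006 -0.0018 0")

```text
t: 28.48
eef_pos: [0.3789, -0.2318, 0.1453]
tcp_rot: [0.002, -0.027, 1.0, -0.0]
force: [0.4, 1.9, 6.9]
opening: 0.05
```

Run:
```python
from h import *
tool()
p,d=grab("scene","s22");s=arm.get_obs();print(s["force"].round(2),s["wrist_torque"].round(3))
crop("scene",p,200,80,320,190,6,"pics/s22c.png")
faces("scene",p,d,(215,80,290,130),"o");faces("scene",p,d,(255,110,300,155),"b")
```

```text
t 28.48 [ 0.3789 -0.2318  0.1453] cradle [-0.1436 -0.431   0.1453] F [0.4 1.9 6.9] op 0.05
[1.8  3.16 7.38] [ 0.73  -0.151  0.004]
scene o 95 normal [-0.026  0.018  1.   ] ctr [ 0.3998 -0.2306  0.182 ] min [ 0.376  -0.2576  0.1801] max [ 0.4192 -0.2046  0.184 ]
scene o 42 normal [0.996 0.083 0.013] ctr [ 0.4186 -0.2237  0.1717] min [ 0.4159 -0.248   0.1598] max [ 0.4208 -0.2069  0.1849]
scene b 39 normal [-0.107 -0.093  0.99 ] ctr [ 0.402  -0.2233  0.0273] min [ 0.3685 -0.2548  0.0229] max [ 0.4203 -0.2051  0.0306]
scene b 35 normal [ 0.047 -0.986  0.159] ctr [ 0.3929 -0.208   0.0152] min [ 0.372  -0.2104  0.0024] max [ 0.4178 -0.2048  0.0314]
```

View pics/s22c.png

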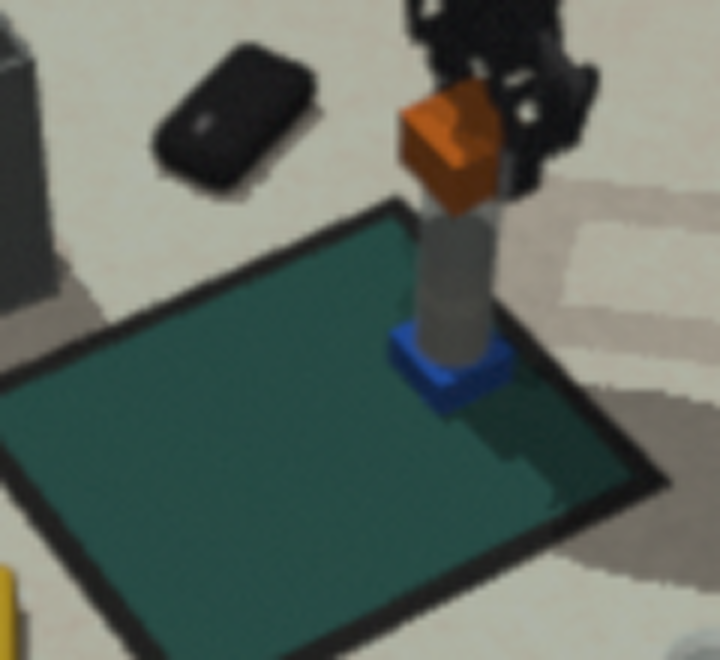

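It stands upright: the top face normal is vertical within about 1.5° and its height is 0.182. I'll relieve the press, then open gradually and rise.

Emit:
step_arm(increments="0 0 0.001 0; 0 0 0.001 0; 0 0 0.001 0", fingers=59)

```text
t: 28.78
eef_pos: [0.3774, -0.2317, 0.1448]
tcp_rot: [0.0, -0.028, 1.0, 0.0]
force: [1.0, -0.3, -1.5]
opening: 0.05
```

Emit:
step_arm(increments="0 0 0 0; 0 0 0 0; 0 0 0 0", fingers=65)

```text
t: 29.03
eef_pos: [0.3773, -0.2319, 0.1448]
tcp_rot: [-0.0, -0.028, 1.0, 0.0]
force: [0.0, 0.0, -0.5]
opening: 0.0554
```

Emit:
step_arm(increments="0 0 0 0; 0 0 0 0; 0 0 0 0; 0 0 0 0; 0 0 0 0; 0 0 0 0", fingers=100)

```text
t: 29.53
eef_pos: [0.3774, -0.2319, 0.145]
tcp_rot: [-0.0, -0.028, 1.0, -0.0]
force: [0.4, -0.6, 0.1]
opening: 0.0852
```

Run:
```python
from h import *
tool()
p,d=grab("scene","s23");s=arm.get_obs();print(s["force"].round(2),s["wrist_torque"].round(3))
crop("scene",p,200,80,320,190,6,"pics/s23c.png")
faces("scene",p,d,(215,80,290,130),"o");faces("scene",p,d,(255,110,300,155),"b")
```

```text
t 29.53 [ 0.3774 -0.2319  0.145 ] cradle [-0.1451 -0.431   0.145 ] F [ 0.4 -0.6  0.1] op 0.0852
[0.26 1.16 0.25] [ 0.03  -0.018  0.029]
scene o 112 normal [ 0.001 -0.035  0.999] ctr [ 0.3971 -0.2302  0.1826] min [ 0.3724 -0.2554  0.1804] max [ 0.4211 -0.2037  0.1851]
scene o 53 normal [ 0.115 -0.993  0.022] ctr [ 0.3988 -0.2069  0.1663] min [ 0.3766 -0.2099  0.152 ] max [ 0.4187 -0.2044  0.182 ]
scene b 47 normal [ 0.052 -0.995 -0.083] ctr [ 0.3928 -0.2086  0.0186] min [ 0.3696 -0.2118  0.0052] max [ 0.4204 -0.2061  0.0332]
scene b 31 normal [0.047 0.001 0.999] ctr [ 0.4067 -0.2255  0.0266] min [ 0.37   -0.2544  0.025 ] max [ 0.4227 -0.2048  0.0287]
```

View pics/s23c.png

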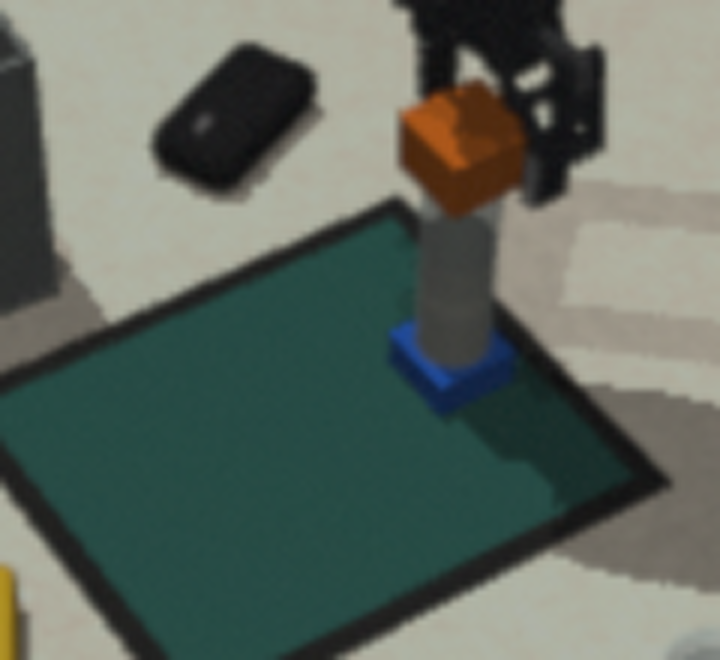

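It stands free. I'll withdraw straight up and then look from both cameras.

Emit:
step_arm(increments="0 0 0.01 0; 0 0 0.025 0; 0 0 0.045 0; 0 0 0.065 0; 0 0 0.085 0; 0 0 0.105 0; 0 0 0.12 0; 0 0.03 0.13 0; 0 0.06 0.13 0; 0 0.1 0.13 0")

```text
t: 30.42
eef_pos: [0.3777, -0.1323, 0.2768]
tcp_rot: [0.001, -0.026, 1.0, -0.001]
force: [0.5, 1.5, 0.6]
opening: 0.0854
```

Emit:
step_arm(increments="0 0.04 0 0; 0 0.08 0 0; 0 0.12 0 0; 0 0.15 0 0; 0 0.15 0 0; 0 0.15 0 0")

```text
t: 30.92
eef_pos: [0.3774, 0.0194, 0.2759]
tcp_rot: [0.001, -0.03, 1.0, -0.0]
force: [0.2, -1.2, 0.2]
opening: 0.0858
```

Run:
```python
from h import *
tool()
p,d=grab("scene","s24")
faces("scene",p,d,(215,80,300,130),"o");faces("scene",p,d,(255,110,300,155),"b");redbar("scene",p,d,(280,230,380,330))
p,d=grab("top","t24");faces("top",p,d,(300,180,375,290),"o")
```

```text
t 30.92 [0.3774 0.0194 0.2759] cradle [-0.1311 -0.18    0.2759] F [ 0.2 -1.2  0.2] op 0.0858
scene o 112 normal [-0.043  0.041  0.998] ctr [ 0.3968 -0.2279  0.1823] min [ 0.3698 -0.2541  0.1793] max [ 0.4209 -0.2038  0.1857]
scene o 53 normal [ 0.123 -0.991  0.059] ctr [ 0.394  -0.2073  0.1659] min [ 0.3711 -0.2106  0.1519] max [ 0.4189 -0.203   0.1835]
scene b 48 normal [ 0.035 -0.998  0.049] ctr [ 0.3948 -0.2077  0.0174] min [ 0.3706 -0.2094  0.0045] max [ 0.4201 -0.2056  0.0306]
scene b 32 normal [0.961 0.141 0.239] ctr [ 0.4176 -0.2311  0.0209] min [ 0.4118 -0.2517  0.0087] max [ 0.4218 -0.2044  0.0304]
scene 51 [0.0473 0.1357 0.0892] [0.0577 0.1447 0.164 ]
line [ 0.042 -0.038  0.998  0.053  0.141  0.134] ang 87.59222 med 82.32597551222433
top o 119 normal [-0.055 -0.096  0.994] ctr [ 0.391  -0.2293  0.1816] min [ 0.368  -0.2543  0.1776] max [ 0.4177 -0.204   0.1851]
top o 64 normal [0.107 0.121 0.987] ctr [ 0.392  -0.2294  0.181 ] min [ 0.368  -0.2531  0.1773] max [ 0.4175 -0.2049  0.1863]
```

View pics/s24.png

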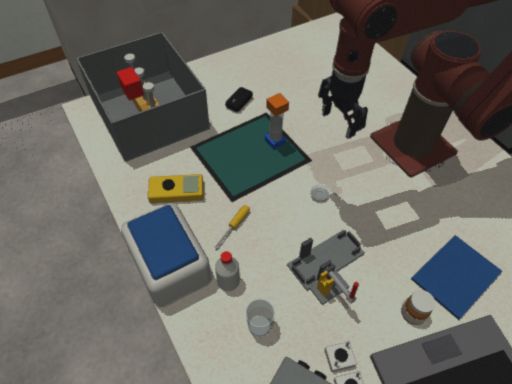

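View pics/t24.png

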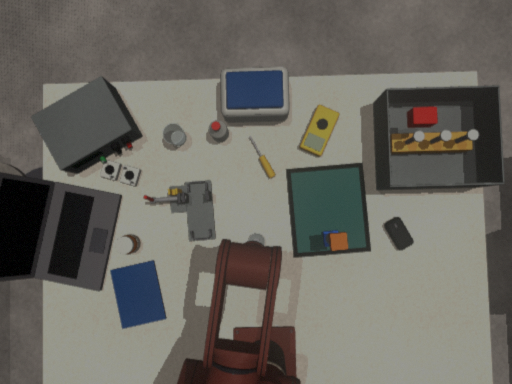

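The tube stands at (277,120) in the scene view, with its foot at x 0.371–0.422 and the mat edge at 0.34. The bolt is drawn with its handle upright at (352,290), the bystanders are where they started, and the arm is clear. Handing in.

Run:
```python
from h import *
print(arm.hand_in());tool()
```

```text
the job is handed in; nothing more can be done
None
the job is handed in; nothing more can be done
```

The core tube stands upright by itself on the mat, the bolt is fully drawn, and the job was handed in at about 31 s.

**What I did:** I raised the handle and drew the bolt to its stop. I then lifted the tube out, laid it flat on the mat and let go. Finally I took it by the orange end, tipped it up on its foot and released it.

**Last checks:**
- **Tube:** its top face is at 0.182 m against 0.183 m expected, and level within the few degrees the depth fit can tell. The foot spans x 0.371–0.422 m, about 30 mm inside the nearest mat edge at about 0.34 m.
- **Bolt:** the handle stands about 83–88° up at about 141 mm in the cradle's y, which is full draw.
- **Surroundings:** in the last pictures the bystanders are where they started, and the arm is clear of everything.

**What did not go to plan:**
- **Handle:** my grip slipped off at about 61°, so I pushed it up the rest of the way with shut fingers.
- **Lifted foot:** at first the grip was too firm, so the whole tube rose level. The foot came up about 30 mm once and about 8 mm once. I set it back down both times and eased the grip until it pivoted.
- **Slipping foot:** near 75° the foot slid about 19 mm toward the mat edge. I drew it back in along the mat, then finished tipping with a light downward press. The foot therefore moved along the mat during the tip, rather than pivoting on one fixed spot.

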